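# Lift a washed film reel from the tank with the lifting hook and hang it to drain

## Robot

A 6-joint arm with a two-finger parallel gripper is mounted at the origin on a cart in front of the work surface, level with it; the furniture and walls round the work are solid. World frame = base frame: x ahead of the robot, y to its left, z up, the work surface at z = 0. Lengths are in m, angles in rad, forces in N, time in s.
With the tool pointing down it reaches from about 0.35 to 0.775 m from the base axis. Payload 7.3 kg.
Tool frame: the origin (TCP) lies midway between the tips of the shut fingers; the grasp point (between the pads) lies 19 mm behind it; z points along the fingers, y is the line along which they close (so a half turn about z gives the same grasp; the last joint's range is limited). The gripper opens to 92 mm and grips with 3 to 60 N. Pads are 19 mm wide; open, the fingers measure 130 mm over their backs; the gripper's body (75 mm by 190 mm) begins 47 mm behind the grasp point.
Start: joints at [-1.317, 0.342, 1.524, -0, 1.275, -0.146], TCP at [0.204, -0.484, 0.227] pointing down, gripper open.
Joint ranges: [-2.53, 2.53], [-0.77, 2.02], [0.04, 2.7], [-1, 4.14], [0.28, 2.66], [-3.11, 3.11]. Speed limits (rad/s): [2.57, 2.57, 3.14, 3.14, 3.14, 3.14].

## Interface

Orientations are given as a unit quaternion [w, x, y, z].
In Python, from plant import * gives the robot as it stands.
- The arm moves only by the shell command python3 -m handwheel 'ROWS' [FORCE]. ROWS is JSON, a list of rows, each an object of numbers: "dx", "dy", "dz": the shift along the tool's x, y, z in cm; "rx", "ry", "rz": the turn, a rotation vector about the tool's x, y, z in degrees; "claw": the opening, from 0 (shut) to 1 (fully open). A call has 1 to 8 rows; each row shifts and turns the commanded pose from where the row before left it, along the tool's axes as they then stand; what a row does not reach is not made up. A row lasts 1/10 s, in which the tool goes at most 50 mm and 8.59 degrees, less where a joint would pass 70% of its speed; a pose out of reach is approached as far as the arm can. A call with a gripper value outside its range is refused whole. The fingers move at their own pace and stop on an object; FORCE is the grip in N (left out, the last holds). Time passes only in rows, so rows that do not move let the fingers close. It gives the time, the measured TCP pose, the force, the opening and the grip force at its end, in the units of the state.
- state(): the state, without advancing time (a new reading comes with each control period).
- get_image(name): name is "scene" or "top" or "wrist"; returns a dict with "frame" (400x640x3 uint8, red, green, blue), "fx", "fy", "cx", "cy" (pixels), "distortion" ([k1, k2, p1, p2, k3] as OpenCV has them; the pictures are not rectified), "R" (3x3) and "t" (3): a world point X has camera coordinates R X + t. Camera axes: x right, y down, z forward; pixel columns grow to the right and rows downward; lengths in m; the calibration is good to about 2 mm. A picture is of the moment at which its call begins. There is no depth.
- sign_off(): hands the job in; it is judged then, once.
Trained networks look in a picture, given as the dict that the camera call returned (one of the last four; its "shot" number tells which), for a name from the list of things; names that differ only in an ending like _2 or _b are one class to them, and where a whole thing is asked for, a point or a joint stands for the part that bears it (a point fixed in the world has none). Each returns a list of dicts, best first, with "confidence" (0 to 1); they miss things now and then, are a little off and sometimes report something else, mostly with a low value. They report only what shows in the picture. A call takes as long as a camera call. They do not tell look-alikes from the thing itself.
- look_for(picture, thing): "centre" ([column, row] as shares, 0 to 1, of the picture: columns of its width, rows of its height, amid what is visible of it).
- outline_of(picture, thing): "region" (400x640 bool, what is visible of it) and "centre" ([column, row] as shares, 0 to 1, of the picture: columns of its width, rows of its height, amid what is visible of it).
The state is a dict: "clock": time; "qpos": joint angles; "joint_velocities": joint speeds; "tau": joint torques, N m; "ee_pos": TCP position; "ee_rot": TCP orientation; "wrist_force": force on the tool from outside, world axes, zero at the start; "moment": the same for the moment, N m; "gripper_width": finger opening in m; "gripper_force": force on a finger pad.
Only numpy, scipy, OpenCV 4.12 (cv2) and the standard library are available. Lean on these libraries where they do the work, as an engineer would, in place of code of your own. Each camera call takes 0.05 s, during which the arm holds its last target. There are 200 camera calls.

## Task

A washed film reel stands in its wire basket in the square white wash tank. Take the free lifting hook off the drain rack, catch the basket by its bail with it and lift it out, then hang the lifting hook by its eye on the free peg of the rack, so that basket and reel hang still and clear above the drip pan. The film is soft while wet, so do not touch the baskets or reels with the gripper; leave the reel that is already draining and all the other things where they are.

Things in the scene. Friction and masses are not known exactly. Their poses are not given: they have to be found in the camera images.
- rack: stainless drain rack, fixed: drip pan 170 (x) x 260 (y) x 23 mm, origin under its centre; two 10 mm uprights at x = +70, y = +-112 mm carry a 10 mm cross bar at 250 mm height. From the bar two 8 mm pegs, 124 mm apart (y = +-62 mm), run level to the front (-x) as far as x = -28 mm, then rise 7 mm to an end ball (10 mm across) at x = -42 mm
- peg_left (a point): point on the centre line of the left (+y) peg, 250 mm above the table, 75 mm in front of the cross bar and 23 mm behind the start of the upturned end; axes of the rack
- peg_right (a point): the same point on the right (-y) peg
- lifter_a: the free lifting hook, hanging empty by its eye on one peg (either); its origin is the eye's centre, 9 mm below the peg's centre line; z up along the tool. Blue handle above the eye, 22 x 22 mm, z = 18 to 62 mm, faces square to x and y. A 6 mm rod runs down from the eye and jogs to x = -11 mm between z = -50 and -66 mm, into the hook. 90 g
- lifter_a_eye (a point): centre of the eye of lifter_a (its origin). The eye is a ring of 6 mm steel bar in the tool's yz plane (a peg along x passes through), inner diameter 26 mm, outer 38 mm
- lifter_a_seat (a point): where the bail's bar lies when it hangs in the hook of lifter_a: x = 0, z = -100 mm from the eye. The hook is a half round of 6 mm bar in the tool's xz plane (bend radius 11 mm, gap 16 mm), open upward: lowest point z = -108.5 mm, rod side at x = -11 mm, tip at x = +11 mm with its top at z = -85.5 mm
- lifter_a_grip (a point): point in the middle of the blue handle of lifter_a, 42 mm above the eye
- lifter_b: a second, identical lifting hook hanging on the other peg, with basket_b and reel_b hung in its hook to drain: leave alone
- basket_a: round stainless wire basket in the wash tank, 84 mm across, 40 mm high, inside 78 mm across, floor 3 mm; origin under its centre. Its bail is hinged at z = 36 mm about the basket's y axis; upright, the top of the bail is 98 mm above the basket's underside. 120 g
- bail_a (a joint): angle of basket_a's bail: 0 upright, positive leaning to the basket's +x; it turns easily and stays where it is left
- bail_a_mid (a point): middle of the top of basket_a's bail (centre of the wire), 62 mm from the hinge line. The bail is an arched hoop of 5 mm wire that spans the basket along its y, 91 mm wide, outside the walls; 22 mm either side of the middle it is 10 mm lower, 40 mm either side 18 mm lower
- reel_a: white plastic film reel lying flat in basket_a, 69 mm across, 43 mm high, origin under its centre; 3 mm above the basket's underside, so its top is 46 mm above it. 40 g
- basket_b: identical basket hanging to drain from lifter_b: leave alone
- reel_b: identical reel in basket_b: leave alone
- wash_tank: square white plastic wash tank, fixed, empty, 136 x 136 mm outside (rim bead to 143 mm), 80 mm high, inside 128 x 128 mm, floor 4 mm; origin under its centre; a small grey drain spigot sticks out 16 mm at its -x side
- graduate_250: tall clear plastic measuring cylinder, hexagonal foot 66x76 mm, barrel 48 mm across, 235 mm high; origin under its centre; leave alone
- graduate_100: slimmer clear plastic measuring cylinder, foot 45x52 mm, barrel 35 mm across, 190 mm high; origin under its centre; leave alone
- bottle_wetting: small brown bottle with a white cap and blue label, 43 mm across, 82 mm high; origin under its centre; leave alone
- film_can_a: black film can with a grey cap, 34 mm across, 51 mm high; origin under its centre; leave alone
- tape_roll: roll of masking tape lying flat, 103 mm across, 25 mm high; origin under its centre; leave alone
Not all that is in view belongs to the job. Leave any brown or red look-alike of the lifter_a alone.

How it is judged:
On the way, in this order (a step that is already met when the one before it is completed fails the run):
1. the free lifting hook is taken off its peg (distance between lifter_a_eye and peg_left above 0.08 m and distance between lifter_a_eye and peg_right above 0.08 m), for 0.1 s.
2. the basket hangs by its bail in the hook, lifted clear above the tank's rim, with the reel in it (distance between bail_a_mid and lifter_a_seat below 0.015 m and height (world z) of basket_a above 0.082 m and z of reel_a in the frame of basket_a between -0.002 and 0.012 m and horizontal distance between reel_a and basket_a below 0.014 m), for 0.2 s.
At the end, for the whole second after the job is handed in: lifter_a hangs by its eye on the free peg behind the upturned end, tilted < 0.25 rad; basket_a hangs in its hook (bail within 12 mm of the seat), tilt < 0.35 rad, speed < 0.12 m/s, over 30 mm above the table, clear of the rack, reel_a in it; all other things within 25 to 30 mm of their start (((x of lifter_a_eye in the frame of peg_left between -0.021 and 0.065 m and y of lifter_a_eye in the frame of peg_left between -0.01 and 0.01 m and z of lifter_a_eye in the frame of peg_left between -0.015 and -0.003 m) or (x of lifter_a_eye in the frame of peg_right between -0.021 and 0.065 m and y of lifter_a_eye in the frame of peg_right between -0.01 and 0.01 m and z of lifter_a_eye in the frame of peg_right between -0.015 and -0.003 m)) and horizontal distance between lifter_a_eye and lifter_b above 0.08 m and contact force between lifter_a and rack above 0.5 N and distance between bail_a_mid and lifter_a_seat below 0.012 m and z of reel_a in the frame of basket_a between -0.002 and 0.012 m and horizontal distance between reel_a and basket_a below 0.014 m and height (world z) of basket_a above 0.03 m and contact force between basket_a and rack below 0.1 N and angle between basket_a's own z axis and vertical below 0.35 rad and angle between lifter_a's own z axis and vertical below 0.25 rad and linear speed of basket_a below 0.12 m/s and distance of lifter_b from where it was at the start of the episode below 0.025 m and distance of each of basket_b, graduate_250, graduate_100, bottle_wetting, film_can_a, tape_roll from where it was at the start of the episode below 0.03 m); the robot touches nothing.
It fails at once if the gripper touches a basket or reel (more than 1 N) (contact force between the fingers and basket_a above 1 N or contact force between the fingers and basket_b above 1 N or contact force between the fingers and reel_a above 1 N or contact force between the fingers and reel_b above 1 N).
It fails at once if the reel already draining is disturbed (moved more than 60 mm or dropped) (distance of basket_b from where it was at the start of the episode above 0.06 m or z of reel_b in the frame of basket_b above 0.03 m).
It fails at once if the basket is tipped (more than 0.8 rad) or the reel falls out of it (angle between basket_a's own z axis and vertical above 0.8 rad or distance between reel_a and basket_a above 0.03 m).
It fails at once if the basket falls (faster than 0.9 m/s) (linear speed of basket_a above 0.9 m/s).
It fails at once if a measuring cylinder or the bottle is knocked over (angle between any of graduate_250, graduate_100, bottle_wetting, film_can_a's own z axis and vertical above 0.6 rad).
It also fails if it takes over 67 s, if anything falls off the work surface, if the arm or the gripper's body presses on something with over 40 N, if the wrist force passes 120 N, or if a joint passes its speed limit or range.

## Working session

There is one attempt and no reset: what is moved stays moved. The work goes in short steps, Python scripts to look and compute and a shell command to move; the robot and the scene stay as the last step left them, time stands still between calls to the robot, and variables do not carry over. Pictures are saved under pics/ and viewed, at most 10 in all, crops included, and the job is handed in when it is done.

```bash
ls; mkdir -p pics; cat > h.py <<'E'
from plant import *
import numpy as np, cv2
def K(p): return np.array([[p["fx"],0,p["cx"]],[0,p["fy"],p["cy"]],[0,0,1.]])
def ray(p,uv):
    n=cv2.undistortPoints(np.array([[uv]],float),K(p),np.array(p["distortion"],float))[0,0]
    R=np.array(p["R"]);t=np.array(p["t"]); return -R.T@t, R.T@np.array([n[0],n[1],1.])
def onz(p,uv,z):
    o,d=ray(p,uv); return o+d*(z-o[2])/d[2]
def tri(l):
    A=np.zeros((3,3));b=np.zeros(3)
    for p,uv in l:
        o,d=ray(p,uv); d=d/np.linalg.norm(d); M=np.eye(3)-np.outer(d,d); A+=M;b+=M@o
    return np.linalg.solve(A,b)
def proj(p,X):
    X=np.atleast_2d(np.array(X,float)); r,_=cv2.Rodrigues(np.array(p["R"],float))
    return cv2.projectPoints(X,r,np.array(p["t"],float),K(p),np.array(p["distortion"],float))[0][:,0]
def save(p,n,crop=None,s=1):
    f=p["frame"][...,::-1]
    if crop: f=f[crop[1]:crop[3],crop[0]:crop[2]]
    cv2.imwrite("pics/"+n,cv2.resize(f,None,fx=s,fy=s,interpolation=cv2.INTER_CUBIC))
E
python3 - <<'E'
from h import *
s=state();print(s["clock"],s["ee_pos"],s["ee_rot"],s["gripper_width"])
for n in("scene","top"):
    p=get_image(n);save(p,n+"0.png",s=1.25)
    print(n,-np.array(p["R"]).T@np.array(p["t"]))
    for th in("rack","lifter_a","lifter_a_grip","lifter_a_eye","lifter_a_seat","basket_a","bail_a_mid","reel_a","wash_tank","graduate_250","graduate_100","bottle_wetting","film_can_a","tape_roll"):
        print(th,[(np.round(np.array(d["centre"])*[640,400],1).tolist(),round(d["confidence"],2)) for d in look_for(p,th)])
print(state()["clock"])
E
```

```text
pics
0.0 [ 0.20426166 -0.48319708  0.22604372] [-7.67214747e-04  9.80088992e-01  1.98557237e-01 -4.74554635e-05] 0.09176174743851026
scene [ 0.01809104 -1.06954765  0.82492577]
rack [([307.1, 202.4], 0.73), ([342.6, 298.8], 0.5), ([300.1, 136.8], 0.19)]
lifter_a [([395.3, 255.4], 0.87), ([315.7, 158.5], 0.74), ([377.9, 237.2], 0.63), ([298.6, 135.4], 0.62), ([340.3, 242.6], 0.19)]
lifter_a_grip [([299.3, 137.2], 0.75), ([394.5, 254.5], 0.64), ([375.3, 241.1], 0.51), ([251.0, 218.1], 0.37)]
lifter_a_eye [([374.8, 238.6], 0.86), ([300.0, 133.3], 0.59), ([394.6, 255.3], 0.53)]
lifter_a_seat [([394.9, 256.9], 0.65), ([300.1, 142.1], 0.57), ([375.4, 232.8], 0.49), ([301.0, 218.8], 0.28), ([316.1, 156.5], 0.16)]
basket_a [([315.0, 220.6], 0.75), ([332.8, 285.5], 0.59)]
bail_a_mid [([333.8, 283.5], 0.53)]
reel_a [([312.1, 213.6], 0.94), ([335.7, 288.0], 0.9)]
wash_tank [([340.5, 277.6], 0.8), ([299.9, 133.8], 0.66)]
graduate_250 [([385.0, 212.0], 0.64), ([271.4, 220.8], 0.58)]
graduate_100 [([385.0, 212.0], 0.64), ([271.4, 220.8], 0.58)]
bottle_wetting [([360.4, 248.2], 0.63)]
film_can_a [(
[... 315 characters left out ...]
 0.51)]
lifter_a_eye [([388.7, 190.2], 0.72), ([422.3, 189.3], 0.55), ([234.6, 173.6], 0.49)]
lifter_a_seat [([420.5, 189.3], 0.58), ([229.8, 170.3], 0.52), ([390.0, 190.1], 0.49)]
basket_a [([290.3, 216.0], 0.84), ([388.5, 247.0], 0.6), ([232.8, 170.4], 0.58)]
bail_a_mid []
reel_a [([392.0, 240.0], 0.74), ([267.9, 196.8], 0.68), ([296.4, 207.2], 0.55), ([329.8, 204.0], 0.49)]
wash_tank [([389.3, 226.6], 0.79)]
graduate_250 [([356.2, 154.7], 0.82), ([311.9, 267.2], 0.72)]
graduate_100 [([356.2, 154.7], 0.82), ([311.9, 267.2], 0.72)]
bottle_wetting [([354.2, 189.6], 0.5)]
film_can_a [([355.7, 156.2], 0.63), ([332.0, 202.5], 0.46), ([232.7, 172.4], 0.39)]
tape_roll [([221.5, 277.1], 0.96)]
1.5
```

View pics/scene0.png

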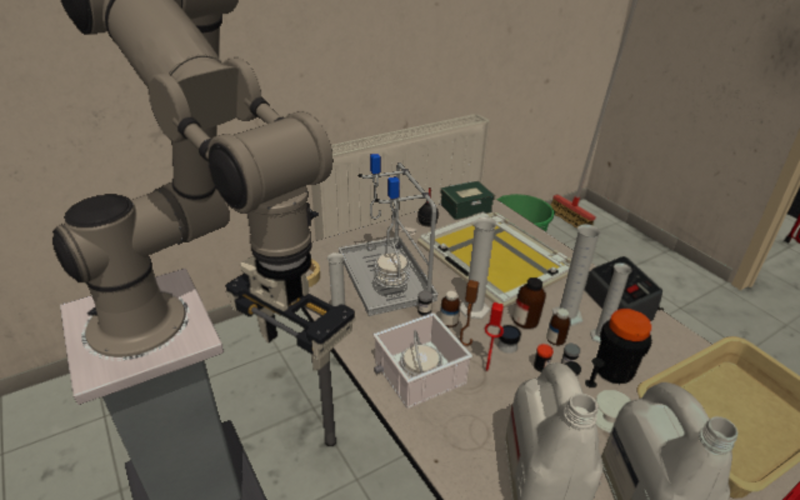

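View pics/top0.png

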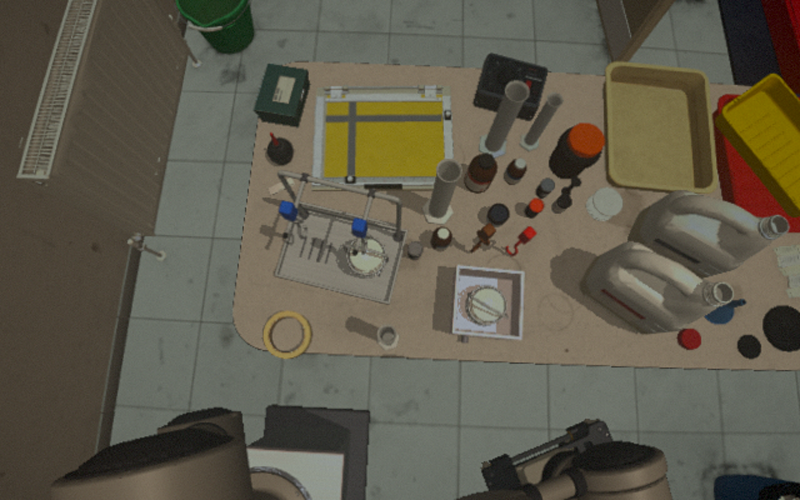

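The scene view shows two blue lifters on the rack: the left one at (300,130) hangs empty, and the right one at (314,150) carries a basket. There are brown and red look-alikes at (378,240) and (395,255). The tank is at (340,278). In the top view the free lifter is at (230,168), the loaded one at (287,182) and the tank at (390,240).

```bash
python3 - <<'E'
from h import *
T=get_image("top");S=get_image("scene")
save(T,"topc.png",(205,125,435,285),3.4)
save(S,"scenec.png",(260,110,400,330),2.7)
def blue(p,box):
    f=p["frame"].astype(int);m=((f[...,2]>f[...,0]+50)&(f[...,2]>f[...,1]+40)).astype(np.uint8)
    k=np.zeros_like(m);k[box[1]:box[3],box[0]:box[2]]=1
    n,l,st,c=cv2.connectedComponentsWithStats(m*k);return [(c[i],st[i,4]) for i in range(1,n) if st[i,4]>15]
a=blue(T,(205,125,435,285));b=blue(S,(260,110,400,330));print(a,b)
for i in a:
  for j in b:
    X=tri([(T,i[0]),(S,j[0])]);print(X,[np.linalg.norm(proj(p,X)[0]-q[0]) for p,q in((T,i),(S,j))])
E
```

```text
[(array([228.5862069, 165.5862069]), np.int32(87)), (array([286.82608696, 179.5326087 ]), np.int32(92))] [(array([300.02803738, 130.43925234]), np.int32(107)), (array([314.68852459, 149.62295082]), np.int32(122))]
[ 0.58659195 -0.05969873  0.27739449] [np.float64(0.41784778150319757), np.float64(0.3052424711733812)]
[ 0.62940033 -0.04325224  0.19305701] [np.float64(6.283269563278128), np.float64(4.845377994583483)]
[ 0.52885179 -0.18712733  0.34683701] [np.float64(7.124567887083802), np.float64(5.267878640123192)]
[ 0.56082924 -0.18511533  0.27923588] [np.float64(0.5072038297996293), np.float64(0.3963726210515253)]
```

View pics/topc.png

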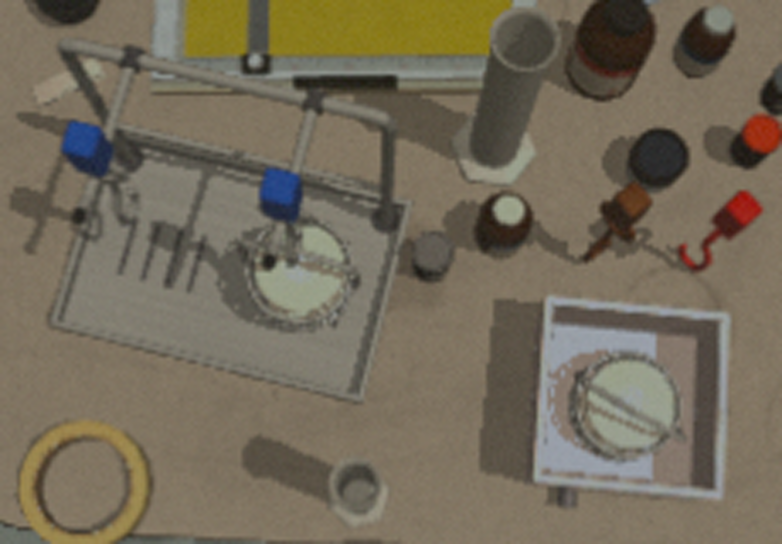

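View pics/scenec.png

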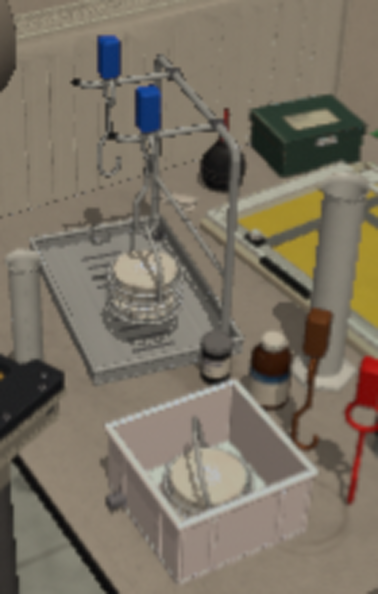

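Candidates in the top view: blue at (230,168), hook empty; blue at (287,182), carrying a basket; brown at (390,185) and red at (421,188), both standing on the table. lifter_a is the left blue one: it is the right colour and hangs on a peg with an empty hook. The crop confirms this, with the empty hook at scene-crop (108,160). Next I fit the rack, tank and basket poses.

```bash
cat > fit.py <<'E'
from h import *
from scipy.optimize import least_squares
T=get_image("top")
def fit(p,L,uv,x0,free_yaw=True):
    L=np.array(L,float)/1000;uv=np.array(uv,float)
    def W(q):
        c,s=np.cos(q[2]),np.sin(q[2]);return np.c_[q[0]+c*L[:,0]-s*L[:,1],q[1]+s*L[:,0]+c*L[:,1],L[:,2]]
    r=least_squares(lambda q:(proj(p,W(q))-uv).ravel(),x0,x_scale=[.1,.1,.3]);return r.x,np.round(r.fun.reshape(-1,2),1).tolist()
c=lambda l:np.array(l,float)/3.4+[205,125]
if __name__=="__main__":
    q,e=fit(T,[(-85,130,23),(-85,-130,23),(85,-130,23),(70,62,250),(70,-62,250),(-42,62,257),(-42,-62,257)],
      c([(52,323),(362,398),(408,205),(130,58),(313,100),(80,215),(268,262)]),[.55,-.12,-.2])
    print("rack",q,np.degrees(q[2]),e)
    R=np.array([[np.cos(q[2]),-np.sin(q[2])],[np.sin(q[2]),np.cos(q[2])]])
    for n,y in(("L",.062),("R",-.062)): print(n,q[:2]+R@[-.005,y])
    for X in([.58659195,-.05969873],[.56082924,-.18511533]): print("grip in rack",R.T@(np.array(X)-q[:2]))
    q,e=fit(T,[(71,71,80),(71,-71,80),(-71,-71,80),(-71,71,80)],c([(545,298),(730,313),(722,497),(533,483)]),[.45,-.35,0])
    print("tank",q,e)
    print("reel",onz(T,c([(631,404)])[0],.05))
    for o in outline_of(T,"reel_a")+outline_of(T,"basket_a"):
        u=np.array(o["centre"])*[640,400]; r=o["region"]
        ys,xs=np.nonzero(r); m=[xs.min(),xs.max(),ys.min(),ys.max()]
        print(o["confidence"],u,m,onz(T,[(m[0]+m[1]+1)/2,(m[2]+m[3]+1)/2],.05),r.sum())
    save(T,"tank.png",(355,205,425,275),8)
    S=get_image("scene");save(S,"tankS.png",(300,245,380,315),7)
    a=cv2.imread("pics/tank.png");b=cv2.imread("pics/tankS.png")
    w=np.zeros((560,800,3),np.uint8);a=cv2.resize(a,(400,400));w[:400,:400]=a;b=cv2.resize(b,(400,350));w[:350,400:]=b;cv2.imwrite("pics/tankc.png",w[:400])
E
python3 fit.py
```

```text
rack [ 0.57198845 -0.1277048  -0.19350495] -11.087017107540953 [[-0.7, -0.0], [-0.2, 0.6], [0.9, -1.5], [0.3, 0.2], [0.2, 0.2], [-0.5, 0.2], [0.1, -0.1]]
L [ 0.57900435 -0.06590045]
R [ 0.5551592  -0.18758615]
grip in rack [0.0012534  0.06954507]
grip in rack [ 8.90813028e-05 -5.84849460e-02]
tank [ 0.46897743 -0.44300118 -0.04439662] [[-0.3, -0.8], [-0.3, -0.3], [0.6, 0.9], [-0.1, 0.1]]
reel [ 0.46680596 -0.44772603  0.05      ]
0.88 [296.704 208.68 ] [np.int64(279), np.int64(307), np.int64(192), np.int64(218)] [ 0.55797018 -0.18658229  0.05      ] 476
0.85 [389.312 241.32 ] [np.int64(375), np.int64(403), np.int64(231), np.int64(258)] [ 0.46358482 -0.44485433  0.05      ] 536
0.87 [377.28 251.68] [np.int64(373), np.int64(404), np.int64(236), np.int64(259)] [ 0.45565425 -0.44354151  0.05      ] 77
0.68 [310.72 267.88] [np.int64(301), np.int64(319), np.int64(260), np.int64(280)] [ 0.38840329 -0.24081759  0.05      ] 290
0.58 [301.184 202.68 ] [np.int64(275), np.int64(310), np.int64(189), np.int64(222)] [ 0.5565315  -0.18532283  0.05      ] 376
0.18 [386.88 245.32] [np.int64(375), np.int64(402), np.int64(236), np.int64(252)] [ 0.46484204 -0.44353486  0.05      ] 98
```

View pics/tankc.png

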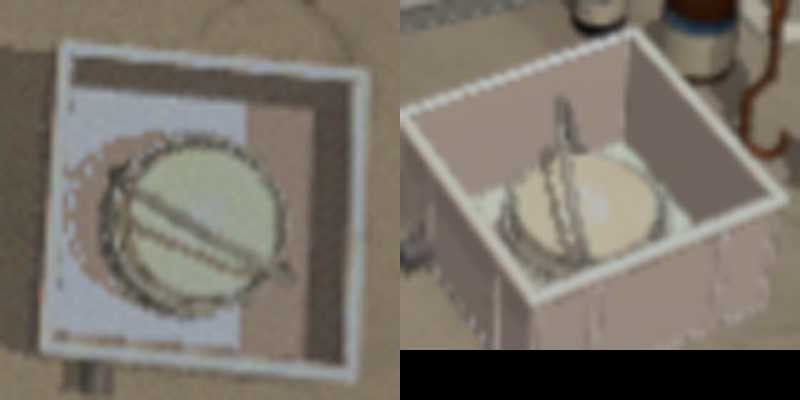

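The top crop shows the bail running from (115,180) to (290,275) in the inset, so the basket's yaw is about -29°. The bail stands steep. I'll pass over the tank with the wrist camera to refine this.

```bash
python3 -m handwheel '[{"dx":3.5,"dy":0.9,"dz":-2.5},{"dx":4,"dy":0.9,"dz":-2},{"dx":4,"dy":0.9,"dz":-2},{"dx":4,"dy":0.9,"dz":-2},{"dx":4,"dy":0.9,"dz":-2},{"dx":3.5,"dy":0.7,"dz":-1},{},{}]'
python3 - <<'E'
from h import *
s=state();print(s["clock"],s["ee_pos"],s["ee_rot"])
p=get_image("wrist");save(p,"w1.png",s=1.25)
print(-np.array(p["R"]).T@np.array(p["t"]),np.array(p["R"])[2],p["fx"])
print(look_for(p,"bail_a_mid"),look_for(p,"reel_a"),proj(p,[[.467,-.445,.05],[.469,-.443,.08]]))
E
```

```text
1.8 [ 0.20437639 -0.48361344  0.22673737] [4.94916045e-05 9.80087764e-01 1.98564780e-01 7.81959677e-06]
[ 0.27625009 -0.45307375  0.38529574] [-0.26239897 -0.11012503 -0.95865492] 289.6903205507074
[] [] [[ 391.58703316  -91.08615034]
 [ 399.33631546 -119.79391261]]invalid input
```

View pics/w1.png

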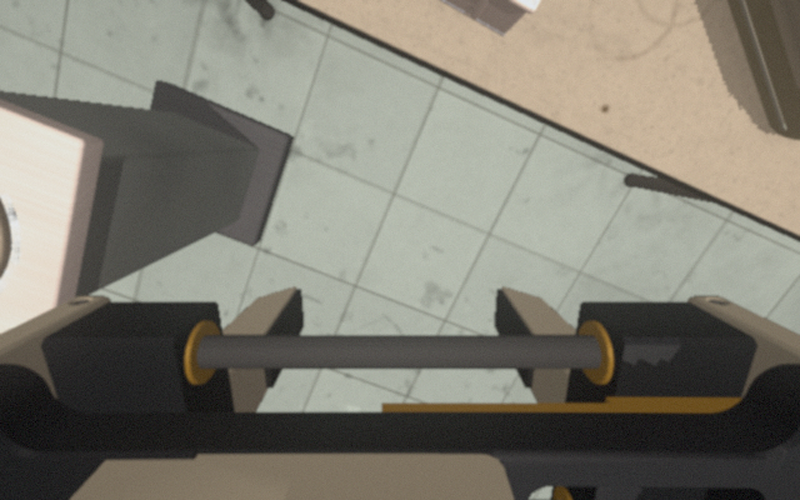

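The wrist view only shows the floor: the move was refused, probably because of the empty rows. I'll resend it with explicit zeros.

```bash
python3 -m handwheel '[{"dx":3,"dy":0.7,"dz":-2.5},{"dx":3.5,"dy":0.8,"dz":-2},{"dx":3.5,"dy":0.8,"dz":-2},{"dx":3.5,"dy":0.8,"dz":-2},{"dx":2,"dy":0.5,"dz":-1},{"dx":0,"rz":8.5},{"dx":0,"rz":8.5},{"dx":0,"rz":8.5}]'
python3 - <<'E'
from h import *
s=state();print(s["clock"],s["ee_pos"],s["ee_rot"])
p=get_image("wrist");save(p,"w2.png",s=1.25)
print(-np.array(p["R"]).T@np.array(p["t"]),np.array(p["R"])[2],p["fx"])
print(look_for(p,"bail_a_mid"),look_for(p,"reel_a"),proj(p,[[.467,-.445,.05],[.469,-.443,.08]]))
E
```

```text
1.95 [ 0.20440574 -0.48359822  0.22674919] [4.46163802e-05 9.80083012e-01 1.98588238e-01 9.34029780e-06]
[ 0.27625006 -0.45307373  0.38529587] [-0.26239899 -0.11012544 -0.95865487] 289.6903205507074
[] [] [[ 391.5869407   -91.08616064]
 [ 399.33622094 -119.7939047 ]]invalid input
```

```bash
python3 -m handwheel '[{"dx":3,"dy":0.7,"dz":-2.5,"rx":0,"ry":0,"rz":0,"claw":1}]'
```

```text
clock: 2.2
ee_pos: [0.2323, -0.4775, 0.2491]
ee_rot: [-0.003, 0.98, 0.197, -0.001]
wrist_force: [0.7, -1.0, -0.2]
gripper_width: 0.0921
gripper_force: 0.0
```

```bash
python3 -m handwheel '[{"dx":3.0,"dy":0.7,"dz":-2.0}]'; python3 -m handwheel --help | head -20
```

```text
invalid input
invalid input: not JSON, or not a number
```

All seven keys are required in each row.

```bash
python3 -m handwheel '[{"dx":3.5,"dy":0.8,"dz":-2.5,"rx":0,"ry":0,"rz":0,"claw":1},{"dx":3.5,"dy":0.8,"dz":-2,"rx":0,"ry":0,"rz":0,"claw":1},{"dx":3.5,"dy":0.8,"dz":-2,"rx":0,"ry":0,"rz":8,"claw":1},{"dx":2,"dy":0,"dz":-2,"rx":0,"ry":0,"rz":8,"claw":1},{"dx":0,"dy":0,"dz":0,"rx":0,"ry":0,"rz":8,"claw":1},{"dx":0,"dy":0,"dz":0,"rx":0,"ry":0,"rz":8,"claw":1},{"dx":0,"dy":0,"dz":0,"rx":0,"ry":0,"rz":0,"claw":1}]'
python3 - <<'E'
from h import *
s=state();print(s["clock"],s["ee_pos"],s["ee_rot"])
p=get_image("wrist");save(p,"w2.png",s=1.25)
print(-np.array(p["R"]).T@np.array(p["t"]),np.array(p["R"])[2],p["fx"])
print(look_for(p,"bail_a_mid"),look_for(p,"reel_a"),proj(p,[[.467,-.445,.05],[.469,-.443,.08]]))
E
```

```text
clock: 2.9
ee_pos: [0.3604, -0.4543, 0.3367]
ee_rot: [0.0, 0.997, -0.08, -0.0]
wrist_force: [0.1, 0.8, -0.0]
gripper_width: 0.0916
gripper_force: 0.0
2.9 [ 0.3603666  -0.45431177  0.33668797] [ 2.41754971e-05  9.96825144e-01 -7.96217962e-02 -2.39484457e-05]
[ 0.43734954 -0.46603241  0.49523799] [-0.28140342  0.04611848 -0.95848067] 289.6903205507074
[{'centre': [0.4705, 0.2545], 'confidence': 0.58}] [{'centre': [0.1398, 0.1258], 'confidence': 0.85}, {'centre': [0.4719, 0.2205], 'confidence': 0.65}] [[301.59319844  92.64231198]
 [298.56946999  89.94446995]]
```

View pics/w2.png

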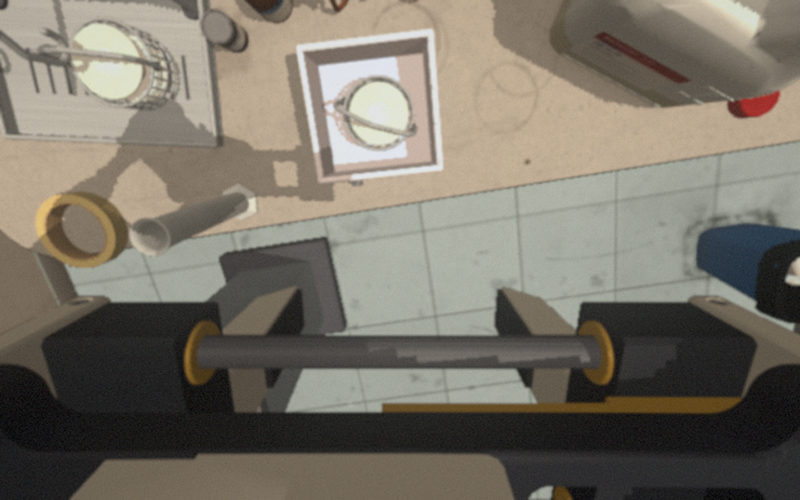

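The wrist view shows the tank at (302,90), with the bail crossing from (276,92) to (332,104) px. I'll check the hook against the bail again once the lifter is held. Now to look at the lifter from above.

```bash
python3 -m handwheel '[{"dx":0.8,"dy":-3,"dz":-0.5,"rx":0,"ry":0,"rz":2,"claw":1},{"dx":0.8,"dy":-4.8,"dz":-0.5,"rx":0,"ry":0,"rz":0,"claw":1},{"dx":0.8,"dy":-4.8,"dz":-0.5,"rx":0,"ry":0,"rz":0,"claw":1},{"dx":0.8,"dy":-4.8,"dz":-0.5,"rx":0,"ry":0,"rz":0,"claw":1},{"dx":0.8,"dy":-4.8,"dz":-0.5,"rx":0,"ry":0,"rz":0,"claw":1},{"dx":0.8,"dy":-4.8,"dz":0,"rx":0,"ry":0,"rz":0,"claw":1},{"dx":0.8,"dy":-4.8,"dz":0,"rx":0,"ry":0,"rz":0,"claw":1},{"dx":0.8,"dy":-4.8,"dz":0,"rx":0,"ry":0,"rz":0,"claw":1}]'
python3 -m handwheel '[{"dx":1,"dy":-4,"dz":0,"rx":0,"ry":0,"rz":0,"claw":1},{"dx":1,"dy":-1.5,"dz":0,"rx":0,"ry":0,"rz":0,"claw":1},{"dx":0,"dy":0,"dz":0,"rx":0,"ry":0,"rz":0,"claw":1}]'
python3 - <<'E'
from h import *
s=state();print(s["clock"],s["ee_pos"],s["ee_rot"])
p=get_image("wrist");save(p,"w3.png",s=1.25)
print(-np.array(p["R"]).T@np.array(p["t"]))
f=p["frame"].astype(int);m=((f[...,2]>f[...,0]+40)&(f[...,2]>f[...,1]+30)).astype(np.uint8)
n,l,st,c=cv2.connectedComponentsWithStats(m)
for i in range(1,n):
    if st[i,4]>60: print(c[i],st[i],onz(p,c[i],.29))
print(proj(p,[[.5866,-.0597,.303],[.5791,-.0659,.25]]))
E
```

```text
clock: 3.85
ee_pos: [0.4925, -0.1054, 0.362]
ee_rot: [0.0, 0.995, -0.096, 0.0]
wrist_force: [1.6, -0.3, -0.6]
gripper_width: 0.0919
gripper_force: 0.0
clock: 4.15
ee_pos: [0.5234, -0.0551, 0.3613]
ee_rot: [-0.0, 0.996, -0.094, -0.0]
wrist_force: [-0.1, -0.4, -1.1]
gripper_width: 0.092
gripper_force: 0.0
4.15 [ 0.52338103 -0.05512231  0.36133865] [-1.99130530e-04  9.95585200e-01 -9.38619143e-02 -1.01366427e-04]
[ 0.60000995 -0.06907915  0.51990178]
[319.49751861 137.52233251] [305 123  30  30 806] [ 0.580806   -0.06557442  0.29      ]
[483.24573721 137.47843531] [454 124  49  30 997] [ 0.55700132 -0.19047081  0.29      ]
[[310.15028363 132.65957953]
 [320.17101237 135.53630773]]
```

View pics/w3.png

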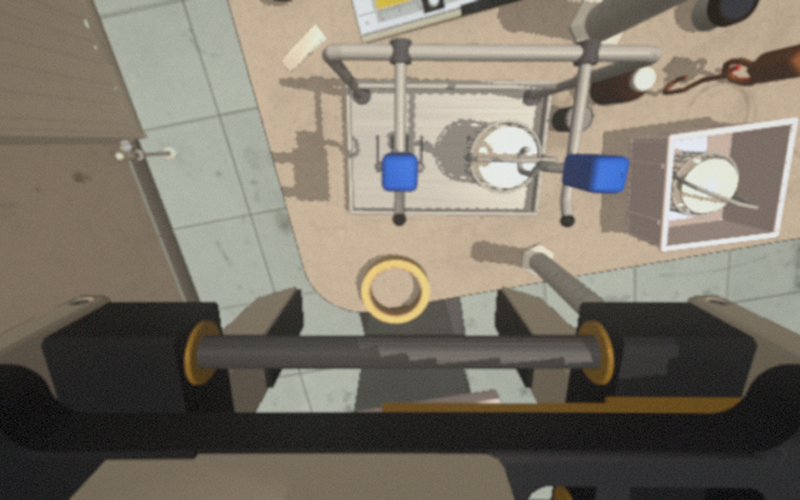

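The wrist view shows the handle of lifter_a square on at (319.5,137.5), giving a centre near (0.581,-0.066). That agrees with the rack fit for the left peg. The loaded lifter is at (483,137). Grasping now.

```bash
python3 -m handwheel '[{"dx":2.9,"dy":0,"dz":0.5,"rx":0,"ry":0,"rz":0.3,"claw":1},{"dx":3,"dy":0,"dz":1.5,"rx":0,"ry":0,"rz":0,"claw":1},{"dx":0,"dy":0,"dz":2.5,"rx":0,"ry":0,"rz":0,"claw":1},{"dx":0,"dy":0,"dz":2.5,"rx":0,"ry":0,"rz":0,"claw":1},{"dx":0,"dy":0,"dz":2.5,"rx":0,"ry":0,"rz":0,"claw":1},{"dx":0,"dy":0,"dz":0,"rx":0,"ry":0,"rz":0,"claw":1}]' && python3 -m handwheel '[{"dx":0,"dy":0,"dz":0,"rx":0,"ry":0,"rz":0,"claw":0.5},{"dx":0,"dy":0,"dz":0,"rx":0,"ry":0,"rz":0,"claw":0.4},{"dx":0,"dy":0,"dz":0,"rx":0,"ry":0,"rz":0,"claw":0.3},{"dx":0,"dy":0,"dz":0,"rx":0,"ry":0,"rz":0,"claw":0.2},{"dx":0,"dy":0,"dz":0,"rx":0,"ry":0,"rz":0,"claw":0.1},{"dx":0,"dy":0,"dz":0,"rx":0,"ry":0,"rz":0,"claw":0.1},{"dx":0,"dy":0,"dz":0,"rx":0,"ry":0,"rz":0,"claw":0.1}]' 30
```

```text
clock: 4.8
ee_pos: [0.5782, -0.0697, 0.2633]
ee_rot: [-0.0, 0.995, -0.1, -0.004]
wrist_force: [-0.3, 0.3, 0.0]
gripper_width: 0.0919
gripper_force: 0.0
clock: 5.5
ee_pos: [0.5805, -0.0685, 0.2668]
ee_rot: [0.0, 0.995, -0.099, 0.0]
wrist_force: [-0.2, 0.4, 0.1]
gripper_width: 0.0403
gripper_force: 0.0
```

```bash
python3 -m handwheel '[{"dx":0,"dy":-0.2,"dz":0,"rx":0,"ry":0,"rz":0,"claw":0.1},{"dx":0,"dy":0,"dz":0,"rx":0,"ry":0,"rz":0,"claw":0.1},{"dx":0,"dy":0,"dz":0,"rx":0,"ry":0,"rz":0,"claw":0.1},{"dx":0,"dy":0,"dz":0,"rx":0,"ry":0,"rz":0,"claw":0.1},{"dx":0,"dy":0,"dz":0,"rx":0,"ry":0,"rz":0,"claw":0.1}]' 30
```

```text
clock: 6.0
ee_pos: [0.5808, -0.0665, 0.2667]
ee_rot: [-0.0, 0.995, -0.099, -0.0]
wrist_force: [-0.1, 1.4, 0.1]
gripper_width: 0.0218
gripper_force: 30.0
```

```bash
python3 -m handwheel '[{"dx":0,"dy":0,"dz":-0.6,"rx":0,"ry":0,"rz":0,"claw":0.1},{"dx":0,"dy":0,"dz":-0.6,"rx":0,"ry":0,"rz":0,"claw":0.1},{"dx":0,"dy":0,"dz":-0.1,"rx":0,"ry":0,"rz":0,"claw":0.1},{"dx":-1.5,"dy":0,"dz":0,"rx":0,"ry":0,"rz":0,"claw":0.1},{"dx":-2,"dy":0,"dz":0,"rx":0,"ry":0,"rz":0,"claw":0.1},{"dx":-2,"dy":0,"dz":0,"rx":0,"ry":0,"rz":0,"claw":0.1},{"dx":-2,"dy":0,"dz":0,"rx":0,"ry":0,"rz":0,"claw":0.1},{"dx":-2,"dy":0,"dz":0,"rx":0,"ry":0,"rz":0,"claw":0.1}]'
```

```text
clock: 6.8
ee_pos: [0.4869, -0.0477, 0.2799]
ee_rot: [0.0, 0.995, -0.099, 0.0]
wrist_force: [-0.6, -0.2, -1.3]
gripper_width: 0.0218
gripper_force: 30.0
```

```bash
python3 -m handwheel '[{"dx":0,"dy":0,"dz":-3.5,"rx":0,"ry":0,"rz":0,"claw":0.1},{"dx":0,"dy":0,"dz":-4.5,"rx":0,"ry":0,"rz":0,"claw":0.1},{"dx":0,"dy":0.5,"dz":-4,"rx":0,"ry":0,"rz":0,"claw":0.1},{"dx":0.4,"dy":4.2,"dz":-1,"rx":0,"ry":0,"rz":0,"claw":0.1},{"dx":0.4,"dy":4.8,"dz":0,"rx":0,"ry":0,"rz":0,"claw":0.1},{"dx":0.4,"dy":4.8,"dz":0,"rx":0,"ry":0,"rz":0,"claw":0.1},{"dx":0.4,"dy":4.8,"dz":0,"rx":0,"ry":0,"rz":0,"claw":0.1},{"dx":0.4,"dy":4.8,"dz":0,"rx":0,"ry":0,"rz":0,"claw":0.1}]' && python3 -m handwheel '[{"dx":0.4,"dy":4.8,"dz":0,"rx":0,"ry":0,"rz":0,"claw":0.1},{"dx":0.4,"dy":4.8,"dz":0,"rx":0,"ry":0,"rz":0,"claw":0.1},{"dx":0.2,"dy":4.5,"dz":1,"rx":0,"ry":0,"rz":0,"claw":0.1},{"dx":0,"dy":0,"dz":3,"rx":0,"ry":0,"rz":6,"claw":0.1},{"dx":0,"dy":0,"dz":3,"rx":0,"ry":0,"rz":6,"claw":0.1},{"dx":0,"dy":0,"dz":2,"rx":0,"ry":0,"rz":6,"claw":0.1},{"dx":0,"dy":0,"dz":0,"rx":0,"ry":0,"rz":0,"claw":0.1}]'
python3 - <<'E'
from h import *
s=state();print(s["clock"],s["ee_pos"],s["ee_rot"])
p=get_image("wrist");save(p,"w4.png",(200,0,440,240),2.5)
print(look_for(p,"bail_a_mid"),look_for(p,"reel_a"),proj(p,[[.467,-.445,.05]]))
E
```

```text
clock: 7.6
ee_pos: [0.4595, -0.2878, 0.4101]
ee_rot: [0.0, 0.995, -0.099, 0.0]
wrist_force: [1.4, 0.4, -0.5]
gripper_width: 0.0221
gripper_force: 30.0
clock: 8.3
ee_pos: [0.4411, -0.4255, 0.3165]
ee_rot: [-0.002, 0.967, -0.254, -0.003]
wrist_force: [0.3, 0.1, -1.2]
gripper_width: 0.0218
gripper_force: 30.0
8.3 [ 0.441114   -0.42550452  0.3165085 ] [-0.00186474  0.96711232 -0.25432913 -0.00263976]
[{'centre': [0.5145, 0.3875], 'confidence': 0.72}] [{'centre': [0.5011, 0.3448], 'confidence': 0.92}, {'centre': [0.2047, 0.436], 'confidence': 0.62}, {'centre': [0.2242, 0.7712], 'confidence': 0.33}] [[323.11602498 142.93923816]]
```

View pics/w4.png

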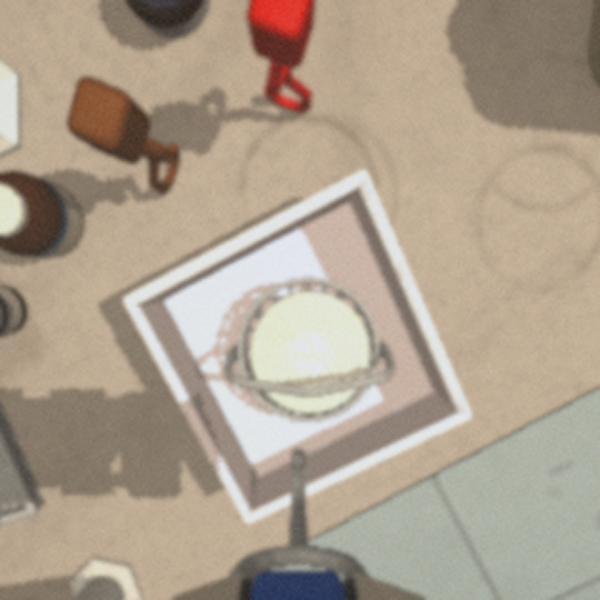

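The wrist crop shows the held hook with its tip at crop (298,455) pointing to image-up (tool +x). The bail runs almost level from (232,355) to (393,358) with its middle at (312,384), and the reel centre is at (310,350). I'll fit the basket pose and bail angle to curve points in all three views.

```bash
cat > bail.py <<'E'
from h import *
from scipy.optimize import least_squares
P={n:get_image(n) for n in("wrist","top","scene")}
yz=np.array([(-45.5,0),(-45,25),(-40,44),(-22,52),(-8,60.5),(0,62),(8,60.5),(22,52),(40,44),(45,25),(45.5,0)])/1000
ys=np.interp(np.linspace(0,10,81),range(11),yz[:,0]);zs=np.interp(np.linspace(0,10,81),range(11),yz[:,1])
def bail(q):
    x,y,w,a=q;l=np.c_[zs*np.sin(a),ys,.040+zs*np.cos(a)];c,s=np.cos(w),np.sin(w)
    return np.c_[x+c*l[:,0]-s*l[:,1],y+s*l[:,0]+c*l[:,1],l[:,2]]
pk={"wrist":np.array([(232,360),(262,384),(285,386),(312,384),(345,379),(375,372),(394,358)])/2.5+[200,0],
 "top":np.array([(113,178),(150,198),(200,224),(250,250),(290,277)])/5.714+[355,205],
 "scene":np.array([(560-400,98),(550-400,150),(566-400,130),(573-400,180),(578-400,220),(583-400,258)])/5+[300,245]}
rc=onz(P["wrist"],[324,140],.05);print("reel",rc)
def res(q):
    B=bail(q);r=[]
    for n in pk:
        b=proj(P[n],B)
        for u in pk[n]:
            d=b-u;i=np.argmin((d**2).sum(1));t=b[min(i+1,80)]-b[max(i-1,0)];t/=np.linalg.norm(t)
            e=d[i]; r.append(e[0]*t[1]-e[1]*t[0] if 0<i<80 else np.hypot(*e))
    return np.r_[r,(q[0]-rc[0])/.002,(q[1]-rc[1])/.002]
best=min((least_squares(res,[rc[0],rc[1],-.51,a],x_scale=[.01,.01,.1,.2],loss="soft_l1") for a in(-.6,-.3,0,.3,.6)),key=lambda r:r.cost)
q=best.x;print(q,np.degrees(q[2:]),best.cost,np.round(res(q),1));print("mid",bail(q)[40])
ims=[]
for n,box,s in(("wrist",(270,110,380,180),7),("top",(360,215,420,265),6),("scene",(305,250,365,310),6)):
    f=P[n]["frame"][...,::-1][box[1]:box[3],box[0]:box[2]];f=cv2.resize(f,None,fx=s,fy=s,interpolation=cv2.INTER_CUBIC)
    g=f.copy();b=((proj(P[n],bail(q))-box[:2]+.5)*s).astype(np.int32);cv2.polylines(g,[b],False,(0,0,255),1)
    ims.append(g)
w=np.zeros((600,790,3),np.uint8);h0=cv2.resize(ims[0],(440,280));w[:280,:440]=h0;w[290:590,:360]=ims[1];w[230:590,430:790]=ims[2];cv2.imwrite("pics/ov.png",w)
E
python3 bail.py
```

```text
reel [ 0.47251207 -0.45084024  0.05      ]
[ 0.47163982 -0.45073296 -0.45266344 -0.25070847] [-25.93570448 -14.36453696] 13.101159714766148 [-0.7  0.   0.6  2.4  1.6  1.4 -1.5 -1.8 -1.1 -0.8 -0.8 -1.9  0.3 -3.7
  0.2 -0.5 -1.3 -2.4 -0.4  0.1]
mid [ 0.45780737 -0.44400563  0.10006169]
```

```bash
cat > hk.py <<'E'
from h import *
def hook():
    s=state();w,x,y,z=s["ee_rot"];T=np.array(s["ee_pos"])
    from scipy.spatial.transform import Rotation as Ro
    R=Ro.from_quat([x,y,z,w]).as_matrix();tx,ty=R[:,0],R[:,1]
    E=T+R[:,2]*.0257; dn=R[:,2]
    return s,T,tx,ty,{k:E+tx*a/1000-(-dn)*b/1000*-1*-1 for k,a,b in()},E,dn
E
python3 - <<'E'
from hk import *
s,T,tx,ty,_,E,dn=hook()
print(T,np.degrees(np.arctan2(tx[1],tx[0])),E)
p=get_image("wrist")
for n,a,b in(("tip+",.011,.0855),("tip-",-.011,.0855),("bot",0,.1085),("jog",-.011,.07)): print(n,proj(p,E+tx*a+dn*b))
f=p["frame"].astype(int)
# gray column profile near x=319
for r in range(176,216,3): print(r,f[r,308:332,:].sum(1)//3)
print(look_for(p,"lifter_a_seat"),look_for(p,"bail_a_mid"))
E
```

```text
[ 0.44244743 -0.42655276  0.32142184] -29.311925032353926 [ 0.44249573 -0.42661444  0.29572196]
tip+ [[320.06757245 183.89296309]]
tip- [[320.03043882 205.71975977]]
bot [[319.9864497  188.84351079]]
jog [[320.07672683 210.93147005]]
176 [229 229 228 229 229 229 228 229 229 228 229 230 224 224 214 207 195 192
 184 183 181 178 181 178]
179 [228 229 229 228 230 227 227 222 210 183 162 157 160 165 176 180 181 176
 178 175 172 162 153 144]
182 [225 223 212 202 190 185 180 172 151 129 123 119 113 119 140 155 153 146
 134 133 132 127 128 129]
185 [181 176 176 179 176 180 176 167 144 123 121 118 114 113 122 127 127 127
 131 128 130 131 125 129]
188 [173 169 163 152 141 138 131 128 121 122 120 118 119 125 129 129 129 128
 129 129 126 128 131 128]
191 [129 128 126 127 127 129 127 129 128 128 132 132 139 147 141 126 130 128
 132 137 143 161 184 200]
194 [130 126 128 128 127 129 129 129 127 134 133 124 132 138 152 163 188 203
 215 224 227 230 226 228]
197 [124 128 125 127 129 128 132 133 135 127 123 119 117 148 196 223 227 223
 217 208 196 188 181 176]
200 [135 143 157 178 198 215 222 213 177 130 109 101  98 118 148 172 175 170
 170 171 172 175 172 170]
203 [224 228 225 227 223 222 215 191 155 112  98  91  91 112 142 164 171 167
 170 168 168 173 172 173]
206 [208 194 189 177 173 172 168 157 133 103  97  94  93  99 130 153 165 167
 169 167 168 168 173 166]
209 [170 170 177 170 172 171 163 145 113  98  94  90  86  97 119 152 167 171
 172 170 171 167 170 172]
212 [171 172 172 173 174 171 163 142 111  98  95  91  89  91 114 142 162 171
 174 171 169 158 152 145]
215 [171 172 171 169 173 173 163 138 112  95  94  90  85  92 108 141 154 156
 153 147 155 160 168 172]
[{'centre': [0.4864, 0.048], 'confidence': 0.91}, {'centre': [0.3866, 0.145], 'confidence': 0.77}, {'centre': [0.4959, 0.5992], 'confidence': 0.72}] [{'centre': [0.5073, 0.3922], 'confidence': 0.57}, {'centre': [0.2308, 0.4442], 'confidence': 0.27}]
```

```bash
python3 - <<'E'
from hk import *
p=get_image("wrist");T=get_image("top")
f=p["frame"].astype(int)
yel=(f[...,0]-f[...,2])
m=((f[...,0]>185)&(f[...,1]>180)&(yel>15)).astype(np.uint8);m[:100]=0;m[190:]=0;m[:,:285]=0;m[:,360:]=0
n,l,st,c=cv2.connectedComponentsWithStats(m)
for i in range(1,n):
    if st[i,4]>30: print("reel part",st[i],c[i])
pts=np.argwhere(m)[:,::-1].astype(np.float32)
big=np.argwhere(cv2.morphologyEx(m,cv2.MORPH_OPEN,np.ones((3,3))))[:,::-1].astype(np.float32)
(cx,cy),r=cv2.minEnclosingCircle(big);print("circle",cx,cy,r,onz(p,(cx,cy),.05))
for x in range(300,350,5):
    col=f[110:185,x].sum(1)//3; print(x,col[10:].tolist())
for o in outline_of(p,"bail_a_mid")[:1]+outline_of(p,"reel_a")[:1]:
    yy,xx=np.nonzero(o["region"]);print(o["confidence"],np.array(o["centre"])*[640,400],xx.min(),xx.max(),yy.min(),yy.max())
E
```

```text
reel part [324 100  26  18 158] [335.41772152 106.23417722]
reel part [285 117  21  28 122] [293.37704918 129.23770492]
reel part [300 116  47  51 777] [318.02059202 143.04118404]
reel part [285 150  21  17  51] [295.37254902 158.84313725]
reel part [320 156  35  23  52] [339.57692308 168.36538462]
circle 316.2601318359375 141.2125244140625 29.396799087524414 [ 0.47615611 -0.43971799  0.05      ]
300 [203, 203, 184, 174, 175, 170, 175, 160, 152, 152, 157, 161, 164, 161, 158, 160, 173, 190, 195, 198, 195, 193, 202, 201, 200, 196, 191, 178, 172, 160, 147, 135, 125, 135, 152, 169, 160, 148, 160, 174, 179, 189, 195, 187, 199, 217, 226, 229, 230, 229, 229, 229, 227, 228, 230, 228, 228, 229, 228, 229, 227, 230, 230, 227, 226]
305 [182, 166, 160, 164, 173, 179, 181, 186, 194, 211, 217, 222, 221, 219, 223, 219, 220, 221, 220, 220, 220, 221, 224, 222, 219, 222, 222, 221, 221, 220, 220, 221, 221, 213, 187, 174, 167, 155, 137, 130, 132, 145, 157, 173, 173, 173, 187, 208, 226, 229, 228, 229, 229, 228, 227, 227, 229, 228, 227, 229, 228, 228, 229, 226, 214]
310 [181, 155, 159, 187, 212, 219, 221, 
[... 1976 characters left out ...]
83, 200, 217, 219, 220, 223, 224, 222, 222, 223, 220, 225, 225, 224, 225, 225, 222, 222, 223, 224, 223, 223, 217, 202, 178, 166, 161, 161, 170, 176, 173, 172, 177, 171, 156, 162, 180, 200, 215, 223, 226, 221, 201, 184, 179, 183, 182, 173, 160, 143, 129, 130, 131, 131, 130, 130, 130, 127, 130]
345 [186, 183, 183, 181, 182, 181, 172, 162, 151, 143, 141, 144, 153, 166, 175, 186, 202, 210, 215, 215, 216, 218, 218, 217, 216, 216, 216, 210, 195, 171, 160, 166, 165, 169, 175, 168, 164, 184, 201, 217, 225, 227, 232, 229, 228, 217, 193, 176, 182, 180, 176, 162, 146, 130, 131, 129, 126, 129, 125, 128, 128, 128, 132, 157, 197]
0.67 [333.824 154.   ] 290 355 143 159
0.9 [320.192 140.52 ] 300 346 118 166
```

```bash
sed -i 's|^pk={"wrist":.*|pk={"wrist":np.array([(310,156.2),(315,156.9),(320,157.2),(325,157),(330,156),(335,155.2),(340,153.7),(345,152.8)])+.5,|; s|\[324,140\]|[323.3,142.3]|' bail.py; sed -i 's|(q\[0\]-rc\[0\])/.002,(q\[1\]-rc\[1\])/.002|(q[0]-rc[0])/.002,(q[1]-rc[1])/.002,(proj(P["wrist"],bail(q))[:,0].min()-289)/2,(proj(P["wrist"],bail(q))[:,0].max()-356)/2|' bail.py
python3 bail.py; python3 - <<'E'
from h import *
p=get_image("top")
print(look_for(p,"lifter_a_grip"))
f=p["frame"].astype(int)
for x in range(376,404,3): print(x,(f[228:262,x].sum(1)//3).tolist())
E
```

```text
reel [ 0.46946231 -0.44762615  0.05      ]
[  0.46910965  -0.44631332  -0.47011177 -12.79486018] [ -26.93542028 -733.09148771] 3.678318548606753 [-0.3 -0.1  0.1  0.1  0.4 -0.2 -0.  -0.2 -0.4 -0.1  0.3  0.5  0.3 -0.4
 -2.5  0.2  0.9  0.3 -0.6 -0.2  0.7  1.1 -0.7]
mid [ 0.4565897  -0.43995186  0.1003886 ]
[{'centre': [0.6223, 0.6212], 'confidence': 0.59}]
376 [71, 73, 86, 110, 128, 114, 73, 88, 90, 82, 97, 127, 123, 117, 114, 114, 117, 116, 114, 102, 100, 127, 126, 106, 96, 89, 109, 125, 118, 154, 178, 179, 177, 178]
379 [69, 52, 86, 134, 134, 117, 124, 118, 136, 154, 127, 122, 149, 166, 171, 151, 122, 123, 140, 167, 162, 148, 138, 115, 100, 117, 135, 108, 88, 85, 135, 174, 178, 178]
382 [37, 38, 50, 55, 94, 137, 167, 169, 166, 169, 158, 135, 124, 122, 147, 169, 169, 153, 122, 143, 169, 168, 169, 169, 160, 145, 118, 129, 140, 122, 89, 116, 157, 178]
385 [71, 76, 57, 57, 50, 59, 117, 164, 171, 168, 169, 171, 159, 140, 122, 116, 141, 167, 156, 126, 139, 167, 169, 167, 167, 171, 165, 149, 128, 132, 120, 106, 144, 176]
388 [47, 70, 64, 53, 52, 62, 52, 61, 80, 64, 48, 37, 84, 144, 161, 137,
[... 172 characters left out ...]
6, 118, 121, 90, 66, 65, 111, 152, 169, 171, 150, 116, 134, 135, 145, 175]
394 [71, 62, 53, 36, 33, 35, 42, 40, 39, 39, 41, 38, 35, 34, 23, 41, 65, 83, 90, 87, 81, 74, 78, 94, 133, 170, 171, 167, 151, 122, 136, 163, 177, 175]
397 [113, 108, 98, 73, 55, 34, 34, 36, 35, 36, 34, 37, 36, 34, 39, 36, 26, 34, 57, 75, 94, 111, 136, 144, 122, 144, 157, 129, 123, 122, 122, 133, 133, 133]
400 [112, 112, 113, 107, 94, 70, 52, 35, 35, 34, 39, 34, 39, 37, 35, 37, 37, 36, 27, 72, 131, 153, 140, 127, 106, 89, 108, 124, 132, 129, 133, 131, 131, 134]
403 [110, 109, 110, 112, 112, 106, 88, 67, 44, 37, 30, 34, 37, 38, 38, 37, 36, 36, 46, 76, 101, 121, 122, 112, 121, 119, 123, 131, 128, 135, 130, 133, 133, 130]
```

The fit is good (residuals under 1 px, apart from one scene point). The basket is at (0.469,-0.446) with yaw -27°, the bail leans -13°, and its middle is at (0.4566,-0.440,0.100), which matches the height the given sizes predict. Next I lower the hook 30 mm short of the bail.

```bash
python3 -m handwheel '[{"dx":-0.6,"dy":0.3,"dz":1.5,"rx":0,"ry":0,"rz":-1,"claw":0.1},{"dx":-0.5,"dy":0.2,"dz":2.5,"rx":0,"ry":0,"rz":-0.7,"claw":0.1},{"dx":0,"dy":0,"dz":2.5,"rx":0,"ry":0,"rz":0,"claw":0.1},{"dx":0,"dy":0,"dz":2.5,"rx":0,"ry":0,"rz":0,"claw":0.1},{"dx":0,"dy":0,"dz":2,"rx":0,"ry":0,"rz":0,"claw":0.1},{"dx":0,"dy":0,"dz":1,"rx":0,"ry":0,"rz":0,"claw":0.1},{"dx":0,"dy":0,"dz":0,"rx":0,"ry":0,"rz":0,"claw":0.1},{"dx":0,"dy":0,"dz":0,"rx":0,"ry":0,"rz":0,"claw":0.1}]'
cat > rel.py <<'E'
from hk import *
mid=np.array([.4566,-.43995,.1004])
s,T,tx,ty,_,E,dn=hook(); seat=E+dn*.1
d=mid-seat;print("clock",s["clock"],"T",T,"yaw",np.degrees(np.arctan2(tx[1],tx[0])),"bail-seat in tool",np.round(1000*np.array([d@tx,d@ty,d@dn]),1),s["wrist_force"])
p=get_image("wrist");save(p,"w%d.png"%int(s["clock"]*100),(220,60,420,260),3)
for n,a,b in(("tip",.011,.0855),("bot",0,.1085)): print(n,proj(p,E+tx*a+dn*b))
print("mid",proj(p,mid),[(np.array(o["centre"])*[640,400],o["confidence"]) for o in look_for(p,"bail_a_mid")])
f=p["frame"].astype(int)
c=int(proj(p,mid)[0,0])
for x in (c-12,c-6,c,c+6,c+12): print(x,(f[130:210,x].sum(1)//3).tolist())
E
python3 rel.py
```

```text
clock: 10.0
ee_pos: [0.4303, -0.4257, 0.2007]
ee_rot: [0.0, 0.971, -0.239, 0.001]
wrist_force: [0.2, -0.6, 0.8]
gripper_width: 0.0217
gripper_force: 30.0
clock 10.0 T [ 0.43033906 -0.4257433   0.20066093] yaw -27.692237279725298 bail-seat in tool [ 29.7   0.3 -25.4] [ 0.20072375 -0.55451953  0.75045507]
tip [[320.05830548 183.93160315]]
bot [[319.97804574 188.87997091]]
mid [[320.47269727 166.68753551]] [(array([324.096, 163.2  ]), 0.59), (array([ 73.088, 184.48 ]), 0.58)]
308 [225, 225, 224, 224, 224, 223, 224, 222, 224, 225, 223, 226, 226, 226, 225, 228, 226, 227, 226, 225, 225, 226, 226, 224, 226, 223, 226, 220, 205, 181, 170, 164, 154, 158, 172, 172, 168, 152, 152, 159, 164, 169, 189, 196, 180, 164, 148, 135, 132, 162, 208, 230, 231, 230, 231, 230, 232, 231, 229, 230, 231, 232, 223, 205, 187, 178, 180, 182, 182, 177, 172, 154, 135, 126, 128, 131, 129, 128, 129, 128]
314 [223, 224, 225, 225, 225, 229, 231, 232, 231, 231, 231, 233, 233, 233, 233, 233, 234, 231, 234, 233, 233, 231, 229, 229, 229, 227, 225, 218, 201, 177, 168, 178, 197, 190, 176, 171, 175, 169, 166, 187, 213, 223, 22
[... 693 characters left out ...]
 224, 231, 231, 230, 224, 215, 189, 167, 167, 170, 188, 208, 199, 180, 177, 182, 179, 172, 183, 210, 222, 223, 225, 226, 213, 175, 143, 145, 171, 191, 212, 227, 229, 224, 204, 186, 184, 182, 180, 180, 179, 174, 154, 140, 131, 129, 129, 130, 129, 133, 131, 131, 128, 130, 126, 128, 131, 130, 129]
332 [225, 225, 226, 225, 224, 226, 226, 224, 226, 225, 230, 228, 229, 230, 229, 231, 229, 228, 229, 228, 225, 226, 225, 228, 223, 215, 186, 171, 169, 172, 187, 208, 205, 178, 174, 177, 174, 172, 188, 213, 223, 226, 225, 219, 198, 163, 150, 163, 177, 197, 219, 225, 214, 195, 185, 182, 178, 181, 182, 179, 169, 148, 132, 127, 131, 131, 130, 128, 130, 129, 132, 129, 126, 128, 130, 132, 130, 128, 127, 137]
```

The bail band is at row 167, against 166.7 predicted, and the hook tip is at row 178. The estimate holds, so I slide the hook 28 mm under the bail.

```bash
python3 -m handwheel '[{"dx":0.7,"dy":0,"dz":0,"rx":0,"ry":0,"rz":0,"claw":0.1},{"dx":0.7,"dy":0,"dz":0,"rx":0,"ry":0,"rz":0,"claw":0.1},{"dx":0.7,"dy":0,"dz":0,"rx":0,"ry":0,"rz":0,"claw":0.1},{"dx":0.7,"dy":0,"dz":0,"rx":0,"ry":0,"rz":0,"claw":0.1},{"dx":0,"dy":0,"dz":0,"rx":0,"ry":0,"rz":0,"claw":0.1},{"dx":0,"dy":0,"dz":0,"rx":0,"ry":0,"rz":0,"claw":0.1}]'; python3 rel.py
```

```text
clock: 10.7
ee_pos: [0.4549, -0.4383, 0.1994]
ee_rot: [-0.0, 0.971, -0.239, -0.0]
wrist_force: [-0.7, 0.2, -0.9]
gripper_width: 0.0219
gripper_force: 30.0
clock 10.7 T [ 0.45487707 -0.43825646  0.19941272] yaw -27.677252560080646 bail-seat in tool [  2.4   0.7 -26.7] [-0.66358955  0.24082032 -0.87680185]
tip [[320.03961473 183.95593179]]
bot [[319.9618971  188.90297513]]
mid [[320.82597639 196.17507142]] [(array([316.608, 192.8  ]), 0.8)]
308 [194, 157, 162, 175, 183, 199, 211, 192, 170, 160, 167, 193, 214, 221, 224, 226, 224, 223, 225, 224, 223, 226, 226, 223, 225, 223, 224, 223, 224, 227, 222, 223, 224, 217, 202, 176, 170, 168, 166, 168, 169, 167, 167, 163, 170, 168, 168, 164, 167, 167, 171, 166, 170, 168, 168, 167, 165, 163, 165, 164, 155, 143, 134, 133, 135, 128, 129, 144, 168, 169, 151, 141, 160, 201, 226, 230, 232, 231, 231, 231]
314 [161, 175, 178, 186, 200, 202, 213, 215, 208, 208, 219, 223, 225, 226, 224, 225, 226, 224, 224, 225, 225, 225, 223, 226, 225, 225, 226, 224, 223, 224, 226, 228, 229, 230, 232, 232, 230, 231, 230, 230, 228, 229, 231, 230, 227, 228, 229, 229, 230, 22
[... 658 characters left out ...]
 227, 226, 227, 225, 224, 224, 226, 227, 225, 227, 229, 232, 230, 230, 230, 231, 229, 228, 228, 228, 228, 227, 228, 226, 227, 224, 224, 227, 227, 228, 222, 194, 171, 164, 178, 197, 217, 223, 224, 225, 224, 212, 179, 142, 128, 125, 130, 160, 193, 196, 187, 179, 184, 195, 209, 199, 185, 181, 180]
332 [170, 161, 174, 185, 173, 176, 189, 188, 188, 189, 205, 220, 227, 227, 225, 226, 227, 227, 225, 224, 225, 224, 224, 225, 225, 225, 227, 224, 227, 226, 226, 226, 225, 225, 226, 227, 228, 230, 231, 228, 229, 230, 228, 227, 229, 228, 229, 228, 227, 224, 220, 199, 177, 170, 175, 190, 207, 220, 224, 225, 222, 212, 172, 151, 143, 137, 134, 166, 193, 185, 174, 176, 178, 177, 177, 180, 179, 183, 182, 179]
```

The bail (row 195) lies between the tip (rows 179-190) and the rod. I raise into it, shifting towards the basket centre so that it comes up straight.

```bash
python3 -m handwheel '[{"dx":0.2,"dy":0,"dz":-0.8,"rx":0,"ry":0,"rz":0,"claw":0.1},{"dx":0.2,"dy":0,"dz":-0.8,"rx":0,"ry":0,"rz":0,"claw":0.1},{"dx":0.4,"dy":0,"dz":-0.6,"rx":0,"ry":0,"rz":0,"claw":0.1},{"dx":0.4,"dy":0,"dz":-0.2,"rx":0,"ry":0,"rz":0,"claw":0.1},{"dx":0.4,"dy":0,"dz":-0.2,"rx":0,"ry":0,"rz":0,"claw":0.1},{"dx":0,"dy":0,"dz":-0.3,"rx":0,"ry":0,"rz":0,"claw":0.1},{"dx":0,"dy":0,"dz":-0.3,"rx":0,"ry":0,"rz":0,"claw":0.1},{"dx":0,"dy":0,"dz":-0.3,"rx":0,"ry":0,"rz":0,"claw":0.1}]'; python3 -m handwheel '[{"dx":0,"dy":0,"dz":-0.5,"rx":0,"ry":0,"rz":0,"claw":0.1},{"dx":0,"dy":0,"dz":-0.8,"rx":0,"ry":0,"rz":0,"claw":0.1},{"dx":0,"dy":0,"dz":0,"rx":0,"ry":0,"rz":0,"claw":0.1},{"dx":0,"dy":0,"dz":0,"rx":0,"ry":0,"rz":0,"claw":0.1}]'; python3 -c "
from h import *
print(state()['wrist_force'])
for n in ('wrist','scene'):
    p=get_image(n);print(n,[(np.array(o['centre'])*[640,400],o['confidence']) for t in('bail_a_mid','reel_a') for o in look_for(p,t)])"
```

```text
clock: 11.6
ee_pos: [0.4688, -0.4456, 0.2345]
ee_rot: [-0.0, 0.971, -0.239, -0.0]
wrist_force: [-0.5, -0.2, -2.7]
gripper_width: 0.0218
gripper_force: 30.0
clock: 12.0
ee_pos: [0.469, -0.4459, 0.2482]
ee_rot: [0.0, 0.971, -0.239, 0.0]
wrist_force: [0.6, 0.0, -2.0]
gripper_width: 0.0217
gripper_force: 30.0
[ 0.60672461  0.0300629  -1.97313829]
wrist [(array([317.824, 190.6  ]), 0.67), (array([ 92.224, 211.08 ]), 0.98), (array([318.784, 173.6  ]), 0.86)]
scene [(array([337.216, 239.4  ]), 0.45), (array([335.808, 281.12 ]), 0.43), (array([314.112, 214.8  ]), 0.84), (array([332.032, 281.2  ]), 0.75)]
```

The wrist force has changed by about the basket's weight and the reel has risen in both views, so it hangs in the hook. Lifting clear.

```bash
python3 -m handwheel '[{"dx":0,"dy":0,"dz":-1.5,"rx":0,"ry":0,"rz":0,"claw":0.1},{"dx":0,"dy":0,"dz":-2.5,"rx":0,"ry":0,"rz":0,"claw":0.1},{"dx":0,"dy":0,"dz":-3,"rx":0,"ry":0,"rz":0,"claw":0.1},{"dx":0,"dy":0,"dz":-3,"rx":0,"ry":0,"rz":0,"claw":0.1},{"dx":0,"dy":0,"dz":-3,"rx":0,"ry":0,"rz":0,"claw":0.1},{"dx":0,"dy":0,"dz":-3,"rx":0,"ry":0,"rz":0,"claw":0.1},{"dx":0,"dy":0,"dz":-3,"rx":0,"ry":0,"rz":0,"claw":0.1},{"dx":0,"dy":0,"dz":-2,"rx":0,"ry":0,"rz":0,"claw":0.1}]'; python3 -m handwheel '[{"dx":0,"dy":0,"dz":0,"rx":0,"ry":0,"rz":0,"claw":0.1},{"dx":0,"dy":0,"dz":0,"rx":0,"ry":0,"rz":0,"claw":0.1},{"dx":0,"dy":0,"dz":0,"rx":0,"ry":0,"rz":0,"claw":0.1}]';  python3 - <<'E'
from hk import *
s,T,tx,ty,_,E,dn=hook();S=get_image("scene");p=get_image("top")
X=[E+dn*.1,E+dn*.198+[0,0,.046]]
for i,n in((S,"scene"),(p,"top")): print(n,proj(i,X),[(np.array(o['centre'])*[640,400],o['confidence']) for t in('bail_a_mid','reel_a') for o in look_for(i,t)])
# target: rack-front staging point
print(T)
w=np.radians(-11.1);rx=np.array([np.cos(w),np.sin(w)])
for g in([.43,-.20],np.array([.580,-.0662])-.095*rx):
    d=np.array(g)-T[:2];print(g,d@tx[:2],d@ty[:2])
E
```

```text
clock: 13.1
ee_pos: [0.4689, -0.4456, 0.4603]
ee_rot: [0.001, 0.971, -0.239, 0.001]
wrist_force: [0.2, -0.2, -3.3]
gripper_width: 0.0213
gripper_force: 30.0
clock: 13.4
ee_pos: [0.4689, -0.4457, 0.4557]
ee_rot: [-0.001, 0.971, -0.239, -0.001]
wrist_force: [0.7, 0.7, -3.0]
gripper_width: 0.0218
gripper_force: 30.0
scene [[341.93346969 188.90863386]
 [340.5810355  209.12298884]] [(array([343.68, 208.4 ]), 0.56), (array([342.912, 224.4  ]), 0.5), (array([341.504, 215.48 ]), 0.92), (array([312.576, 212.   ]), 0.75)]
top [[419.21493866 225.37339803]
 [411.98406744 229.75007765]] [(array([352.384, 191.68 ]), 0.2), (array([296.384, 206.48 ]), 0.83)]
[ 0.46889441 -0.44569391  0.45572896]
[0.43, -0.2] -0.14862347727428749 -0.1994714353892573
[ 0.4867772  -0.04791041] -0.16903344271449772 -0.3605250271688066
```

```bash
python3 -m handwheel '[{"dx":-0.6,"dy":-0.8,"dz":0,"rx":0,"ry":0,"rz":0,"claw":0.1},{"dx":-1.2,"dy":-1.6,"dz":0,"rx":0,"ry":0,"rz":0,"claw":0.1},{"dx":-1.6,"dy":-2.2,"dz":0,"rx":0,"ry":0,"rz":0,"claw":0.1},{"dx":-1.9,"dy":-2.6,"dz":0,"rx":0,"ry":0,"rz":0,"claw":0.1},{"dx":-1.9,"dy":-2.6,"dz":0,"rx":0,"ry":0,"rz":0,"claw":0.1},{"dx":-1.9,"dy":-2.6,"dz":0,"rx":0,"ry":0,"rz":0,"claw":0.1},{"dx":-1.9,"dy":-2.6,"dz":0,"rx":0,"ry":0,"rz":0,"claw":0.1},{"dx":-1.8,"dy":-2.6,"dz":0,"rx":0,"ry":0,"rz":0,"claw":0.1}]'; python3 -m handwheel '[{"dx":-1.3,"dy":-2.6,"dz":0,"rx":0,"ry":0,"rz":0,"claw":0.1},{"dx":-0.8,"dy":-2.7,"dz":0,"rx":0,"ry":0,"rz":0,"claw":0.1},{"dx":-0.5,"dy":-2.7,"dz":0,"rx":0,"ry":0,"rz":0,"claw":0.1},{"dx":-0.4,"dy":-2.7,"dz":0,"rx":0,"ry":0,"rz":0,"claw":0.1},{"dx":-0.3,"dy":-2.5,"dz":0,"rx":0,"ry":0,"rz":0,"claw":0.1},{"dx":-0.3,"dy":-2.1,"dz":0,"rx":0,"ry":0,"rz":0,"claw":0.1},{"dx":-0.2,"dy":-1.6,"dz":0,"rx":0,"ry":0,"rz":0,"claw":0.1},{"dx":0,"dy":-1,"dz":0,"rx":0,"ry":0,"rz":0,"claw":0.1}]'; python3 -m handwheel '[{"dx":0,"dy":0,"dz":0,"rx":0,"ry":0,"rz":-2,"claw":0.1},{"dx":0,"dy":0,"dz":0,"rx":0,"ry":0,"rz":-3,"claw":0.1},{"dx":0,"dy":0,"dz":0,"rx":0,"ry":0,"rz":-3,"claw":0.1},{"dx":0,"dy":0,"dz":0,"rx":0,"ry":0,"rz":-3,"claw":0.1},{"dx":0,"dy":0,"dz":0,"rx":0,"ry":0,"rz":-3,"claw":0.1},{"dx":0,"dy":0,"dz":0,"rx":0,"ry":0,"rz":-2.6,"claw":0.1},{"dx":0,"dy":0,"dz":0,"rx":0,"ry":0,"rz":0,"claw":0.1}]'
```

```text
clock: 14.5
ee_pos: [0.4368, -0.229, 0.4579]
ee_rot: [0.0, 0.971, -0.239, 0.0]
wrist_force: [1.1, -1.3, -2.7]
gripper_width: 0.022
gripper_force: 30.0
clock: 15.3
ee_pos: [0.487, -0.053, 0.4578]
ee_rot: [-0.0, 0.971, -0.239, 0.0]
wrist_force: [-0.5, 0.1, -3.0]
gripper_width: 0.0218
gripper_force: 30.0
clock: 16.0
ee_pos: [0.4868, -0.0545, 0.4577]
ee_rot: [0.0, 0.995, -0.097, -0.0]
wrist_force: [0.3, 0.5, -3.6]
gripper_width: 0.0219
gripper_force: 30.0
```

```bash
python3 -m handwheel '[{"dx":0,"dy":-0.3,"dz":1,"rx":0,"ry":0,"rz":0,"claw":0.1},{"dx":0,"dy":-0.35,"dz":2.5,"rx":0,"ry":0,"rz":0,"claw":0.1},{"dx":0,"dy":0,"dz":3,"rx":0,"ry":0,"rz":0,"claw":0.1},{"dx":0,"dy":0,"dz":3,"rx":0,"ry":0,"rz":0,"claw":0.1},{"dx":0,"dy":0,"dz":3,"rx":0,"ry":0,"rz":0,"claw":0.1},{"dx":0,"dy":0,"dz":2.5,"rx":0,"ry":0,"rz":0,"claw":0.1},{"dx":0,"dy":0,"dz":2,"rx":0,"ry":0,"rz":0,"claw":0.1},{"dx":0,"dy":0,"dz":0.8,"rx":0,"ry":0,"rz":0,"claw":0.1}]'; python3 -m handwheel '[{"dx":0,"dy":0,"dz":0,"rx":0,"ry":0,"rz":0,"claw":0.1},{"dx":0,"dy":0,"dz":0,"rx":0,"ry":0,"rz":0,"claw":0.1},{"dx":0,"dy":0,"dz":0,"rx":0,"ry":0,"rz":0,"claw":0.1},{"dx":0,"dy":0,"dz":0,"rx":0,"ry":0,"rz":0,"claw":0.1},{"dx":0,"dy":0,"dz":0,"rx":0,"ry":0,"rz":0,"claw":0.1},{"dx":0,"dy":0,"dz":0,"rx":0,"ry":0,"rz":0,"claw":0.1},{"dx":0,"dy":0,"dz":0,"rx":0,"ry":0,"rz":0,"claw":0.1}]'
python3 - <<'E'
from hk import *
s,T,tx,ty,_,E,dn=hook();S=get_image("scene");W=get_image("wrist");print(T,E,s["wrist_force"])
w=np.radians(-11.1);rx=np.array([np.cos(w),np.sin(w),0])
L=np.array([.579,-.0659,.25]);ball=L-.037*rx+[0,0,.007]
print("ball",ball,"scene",proj(S,ball),"wrist",proj(W,ball),"E",proj(S,E),proj(W,E))
d=E-L;print("eye in peg frame",d@rx,d@[-rx[1],rx[0],0],d[2])
a=S["frame"][105:235,270:350,::-1];b=W["frame"][60:260,230:420,::-1]
a=cv2.resize(a,None,fx=4.4,fy=4.4,interpolation=cv2.INTER_CUBIC);b=cv2.resize(b,None,fx=2.3,fy=2.3,interpolation=cv2.INTER_CUBIC)
o=np.zeros((max(a.shape[0],b.shape[0]),a.shape[1]+b.shape[1],3),np.uint8);o[:a.shape[0],:a.shape[1]]=a;o[:b.shape[0],a.shape[1]:]=b;cv2.imwrite("pics/stage.png",o);print(o.shape)
E
```

```text
clock: 16.8
ee_pos: [0.487, -0.0476, 0.2771]
ee_rot: [-0.0, 0.995, -0.097, -0.002]
wrist_force: [-1.0, 0.1, -2.7]
gripper_width: 0.0217
gripper_force: 30.0
clock: 17.5
ee_pos: [0.4882, -0.0479, 0.2798]
ee_rot: [0.0, 0.995, -0.097, 0.0]
wrist_force: [-0.8, 0.3, -2.4]
gripper_width: 0.022
gripper_force: 30.0
[ 0.4882317  -0.04789237  0.27984755] [ 0.48823822 -0.04789523  0.25414755] [-0.75628346  0.31943987 -2.39724063]
ball [ 0.54269217 -0.05877669  0.257     ] scene [[286.90586073 139.94050467]] wrist [[320.62369413 148.82724111]] E [[268.20828087 143.57501321]] [[320.13797896 229.81660952]]
eye in peg frame -0.09253018175483979 0.0001943075953017466 0.004147551450158937
(572, 789, 3)
```

```bash
python3 - <<'E'
from h import *
W=get_image("wrist");f=W["frame"].astype(int).sum(2)//3
for r in range(120,172,4): print(r,f[r,306:336].tolist())
E
```

```text
120 [194, 195, 198, 198, 196, 197, 187, 162, 143, 151, 163, 178, 182, 191, 201, 200, 194, 183, 164, 164, 179, 194, 198, 200, 198, 199, 200, 199, 201, 203]
124 [196, 198, 196, 196, 196, 194, 184, 160, 140, 148, 163, 173, 183, 184, 186, 184, 182, 178, 162, 160, 179, 194, 199, 198, 198, 194, 200, 199, 200, 199]
128 [198, 199, 202, 201, 199, 199, 190, 159, 142, 149, 162, 176, 178, 185, 188, 187, 182, 178, 164, 161, 180, 193, 199, 200, 198, 200, 201, 203, 197, 199]
132 [195, 193, 191, 193, 197, 196, 182, 164, 142, 149, 165, 175, 183, 185, 183, 186, 181, 176, 161, 162, 178, 192, 195, 194, 199, 196, 195, 199, 196, 199]
136 [199, 199, 197, 199, 199, 197, 190, 161, 144, 153, 164, 176, 184, 185, 186, 187, 182, 175, 164, 162, 181, 195, 198, 200, 199, 201, 200, 200, 199, 202]
140 [140, 140, 152, 164, 172, 177, 169, 136, 95, 76, 69, 66, 67, 65, 65, 64, 73, 77, 81, 110, 152, 184, 198, 197, 196, 199, 197, 195, 196, 199]
144 [153, 139, 135, 128, 120, 98, 74, 59, 61, 59, 64, 65, 67, 68, 68, 70, 67, 60, 61, 65, 78, 116, 164, 188, 196, 196, 192, 194, 194, 197]
148 [172, 178, 180, 185, 170, 138, 95, 69,
[... 163 characters left out ...]
 63, 67, 68, 77, 95, 127, 148, 154, 148, 141, 140, 152, 162, 174, 182, 180, 177]
156 [209, 215, 224, 227, 229, 227, 228, 231, 231, 231, 230, 231, 230, 232, 230, 229, 231, 230, 228, 228, 227, 223, 212, 191, 182, 176, 180, 182, 175, 162]
160 [231, 228, 230, 230, 229, 229, 231, 231, 230, 230, 231, 230, 229, 231, 230, 228, 230, 230, 230, 232, 230, 233, 231, 229, 232, 231, 230, 228, 216, 201]
164 [231, 229, 230, 229, 232, 230, 230, 228, 231, 231, 230, 231, 230, 229, 231, 231, 229, 230, 231, 229, 232, 230, 229, 229, 229, 229, 230, 229, 230, 231]
168 [230, 228, 230, 229, 231, 229, 229, 229, 228, 228, 231, 230, 230, 230, 231, 229, 229, 229, 230, 230, 230, 230, 230, 231, 230, 231, 231, 233, 230, 230]
```

The ball is at column 319.5 in the wrist view, against column 320.1 for the eye, so they are aligned within 1 mm. Sliding the eye over the peg.

```bash
python3 -m handwheel '[{"dx":0.5,"dy":0,"dz":0,"rx":0,"ry":0,"rz":0,"claw":0.1},{"dx":1,"dy":0,"dz":0,"rx":0,"ry":0,"rz":0,"claw":0.1},{"dx":1.3,"dy":0,"dz":0,"rx":0,"ry":0,"rz":0,"claw":0.1},{"dx":1.5,"dy":0,"dz":0,"rx":0,"ry":0,"rz":0,"claw":0.1},{"dx":1.5,"dy":0,"dz":0,"rx":0,"ry":0,"rz":0,"claw":0.1},{"dx":1.5,"dy":0,"dz":0,"rx":0,"ry":0,"rz":0,"claw":0.1},{"dx":1.2,"dy":0,"dz":0,"rx":0,"ry":0,"rz":0,"claw":0.1},{"dx":0.9,"dy":0,"dz":0,"rx":0,"ry":0,"rz":0,"claw":0.1}]'; python3 -m handwheel '[{"dx":0.4,"dy":0,"dz":0,"rx":0,"ry":0,"rz":0,"claw":0.1},{"dx":0,"dy":0,"dz":0,"rx":0,"ry":0,"rz":0,"claw":0.1},{"dx":0,"dy":0,"dz":0.4,"rx":0,"ry":0,"rz":0,"claw":0.1},{"dx":0,"dy":0,"dz":0.4,"rx":0,"ry":0,"rz":0,"claw":0.1},{"dx":0,"dy":0,"dz":0.2,"rx":0,"ry":0,"rz":0,"claw":0.1},{"dx":0,"dy":0,"dz":0,"rx":0,"ry":0,"rz":0,"claw":0.1},{"dx":0,"dy":0,"dz":0,"rx":0,"ry":0,"rz":0,"claw":0.1}]'
```

```text
clock: 18.45
ee_pos: [0.5817, -0.0663, 0.2792]
ee_rot: [0.0, 0.995, -0.097, -0.0]
wrist_force: [0.7, -0.2, -2.3]
gripper_width: 0.0223
gripper_force: 30.0
clock: 19.15
ee_pos: [0.5843, -0.0667, 0.2698]
ee_rot: [0.0, 0.995, -0.097, 0.0]
wrist_force: [-0.0, 0.4, -2.1]
gripper_width: 0.0215
gripper_force: 30.0
```

Lower the last few mm in small steps until the peg takes the load.

```bash
python3 -m handwheel '[{"dx":0,"dy":0,"dz":0.2,"rx":0,"ry":0,"rz":0,"claw":0.1},{"dx":0,"dy":0,"dz":0.1,"rx":0,"ry":0,"rz":0,"claw":0.1},{"dx":0,"dy":0,"dz":0,"rx":0,"ry":0,"rz":0,"claw":0.1},{"dx":0,"dy":0,"dz":0,"rx":0,"ry":0,"rz":0,"claw":0.1},{"dx":0,"dy":0,"dz":0,"rx":0,"ry":0,"rz":0,"claw":0.1}]'; python3 -m handwheel '[{"dx":0,"dy":0,"dz":0.1,"rx":0,"ry":0,"rz":0,"claw":0.1},{"dx":0,"dy":0,"dz":0,"rx":0,"ry":0,"rz":0,"claw":0.1},{"dx":0,"dy":0,"dz":0,"rx":0,"ry":0,"rz":0,"claw":0.1}]'
python3 - <<'E'
from h import *
print(np.mean([(get_image("scene"),state()["wrist_force"])[1] for _ in range(4)],0))
E
```

```text
clock: 19.65
ee_pos: [0.5844, -0.0667, 0.2668]
ee_rot: [0.0, 0.995, -0.097, 0.0]
wrist_force: [0.8, 0.7, -2.3]
gripper_width: 0.022
gripper_force: 30.0
clock: 19.95
ee_pos: [0.5845, -0.0667, 0.2664]
ee_rot: [0.0, 0.995, -0.097, 0.001]
wrist_force: [-1.2, 0.8, 3.8]
gripper_width: 0.0219
gripper_force: 30.0
[-1.78089     0.42704858  4.74050749]
```

```bash
python3 -m handwheel '[{"dx":0,"dy":0,"dz":-0.06,"rx":0,"ry":0,"rz":0,"claw":0.1},{"dx":0,"dy":0,"dz":0,"rx":0,"ry":0,"rz":0,"claw":0.3},{"dx":0,"dy":0,"dz":0,"rx":0,"ry":0,"rz":0,"claw":0.4},{"dx":0,"dy":0,"dz":0,"rx":0,"ry":0,"rz":0,"claw":0.6},{"dx":0,"dy":0,"dz":0,"rx":0,"ry":0,"rz":0,"claw":0.6},{"dx":0,"dy":0,"dz":0,"rx":0,"ry":0,"rz":0,"claw":0.6},{"dx":0,"dy":0,"dz":0,"rx":0,"ry":0,"rz":0,"claw":0.6}]'
python3 - <<'E'
from h import *
from scipy.ndimage import center_of_mass
for n in("wrist","scene"):
    p=get_image(n);f=p["frame"].astype(int);m=((f[...,2]>f[...,0]+40)&(f[...,2]>f[...,1]+30)).astype(np.uint8)
    k,l,st,c=cv2.connectedComponentsWithStats(m);print(n,[(c[i].round(1).tolist(),st[i,4]) for i in range(1,k) if st[i,4]>30])
    print([(np.round(np.array(o['centre'])*[640,400],1),o['confidence']) for o in look_for(p,'reel_a')])
E
```

```text
clock: 20.85
ee_pos: [0.5844, -0.0668, 0.2662]
ee_rot: [0.0, 0.995, -0.097, -0.0]
wrist_force: [-0.6, -0.0, -0.1]
gripper_width: 0.0543
gripper_force: 0.0
wrist [([318.1, 249.6], np.int32(1455)), ([527.9, 248.5], np.int32(992)), ([319.9, 295.7], np.int32(122))]
[(array([417.9, 176.3]), 0.91), (array([323.4, 173.5]), 0.58)]
scene [([314.5, 149.8], np.int32(132))]
[(array([311.9, 214. ]), 0.62), (array([301. , 190.9]), 0.6)]
```

Released; the handle is centred between the fingers. Going straight up, then back clear, and letting it settle.

```bash
python3 -m handwheel '[{"dx":0,"dy":0,"dz":-1,"rx":0,"ry":0,"rz":0,"claw":0.6},{"dx":0,"dy":0,"dz":-3,"rx":0,"ry":0,"rz":0,"claw":0.6},{"dx":0,"dy":0,"dz":-4,"rx":0,"ry":0,"rz":0,"claw":0.6},{"dx":0,"dy":0,"dz":-4,"rx":0,"ry":0,"rz":0,"claw":0.6},{"dx":-2,"dy":0,"dz":-3,"rx":0,"ry":0,"rz":0,"claw":0.6},{"dx":-4,"dy":0,"dz":0,"rx":0,"ry":0,"rz":0,"claw":0.6},{"dx":-4,"dy":0,"dz":0,"rx":0,"ry":0,"rz":0,"claw":0.6},{"dx":-4,"dy":0,"dz":0,"rx":0,"ry":0,"rz":0,"claw":0.6}]'; python3 -m handwheel '[{"dx":-4,"dy":0,"dz":0,"rx":0,"ry":0,"rz":0,"claw":0.6},{"dx":-2,"dy":0,"dz":0,"rx":0,"ry":0,"rz":0,"claw":0.6},{"dx":0,"dy":0,"dz":0,"rx":0,"ry":0,"rz":0,"claw":0.6},{"dx":0,"dy":0,"dz":0,"rx":0,"ry":0,"rz":0,"claw":0.6},{"dx":0,"dy":0,"dz":0,"rx":0,"ry":0,"rz":0,"claw":0.6},{"dx":0,"dy":0,"dz":0,"rx":0,"ry":0,"rz":0,"claw":0.6},{"dx":0,"dy":0,"dz":0,"rx":0,"ry":0,"rz":0,"claw":0.6},{"dx":0,"dy":0,"dz":0,"rx":0,"ry":0,"rz":0,"claw":0.6}]'
python3 - <<'E'
from h import *
for k in range(3):
    for n in("top","scene"):
        p=get_image(n);f=p["frame"].astype(int);m=((f[...,2]>f[...,0]+50)&(f[...,2]>f[...,1]+40)).astype(np.uint8)
        m[:110]=0;m[290:]=0;m[:,:205]=0;m[:,400:]=0
        j,l,st,c=cv2.connectedComponentsWithStats(m);print(n,[(c[i].round(1).tolist(),st[i,4]) for i in range(1,j) if st[i,4]>15],[(np.round(np.array(o['centre'])*[640,400],1).tolist(),o['confidence']) for o in look_for(p,'reel_a')])
a=get_image("scene")["frame"][105:235,260:350,::-1];b=get_image("top")["frame"][125:235,205:305,::-1]
a=cv2.resize(a,None,fx=4.2,fy=4.2,interpolation=cv2.INTER_CUBIC);b=cv2.resize(b,None,fx=4.2,fy=4.2,interpolation=cv2.INTER_CUBIC)
o=np.zeros((a.shape[0],a.shape[1]+b.shape[1],3),np.uint8);o[:,:a.shape[1]]=a;o[:b.shape[0],a.shape[1]:]=b;cv2.imwrite("pics/final.png",o);print(o.shape,state()["clock"])
E
```

```text
clock: 21.85
ee_pos: [0.4455, -0.0395, 0.4171]
ee_rot: [0.0, 0.995, -0.097, 0.001]
wrist_force: [-0.5, 0.5, 0.1]
gripper_width: 0.0549
gripper_force: 0.0
clock: 22.65
ee_pos: [0.3885, -0.0284, 0.416]
ee_rot: [-0.0, 0.995, -0.097, -0.0]
wrist_force: [-0.5, 0.0, -1.1]
gripper_width: 0.0547
gripper_force: 0.0
top [([228.6, 164.0], np.int32(90)), ([286.7, 179.5], np.int32(92))] [([294.9, 207.4], 0.77), ([251.7, 191.6], 0.62), ([332.0, 203.0], 0.29)]
scene [([301.3, 130.0], np.int32(95)), ([314.8, 149.6], np.int32(116))] [([316.8, 211.4], 0.92), ([298.1, 187.9], 0.51)]
top [([228.7, 164.0], np.int32(89)), ([286.8, 179.5], np.int32(93))] [([295.6, 207.4], 0.67), ([251.3, 194.4], 0.58)]
scene [([301.3, 129.9], np.int32(94)), ([314.8, 149.6], np.int32(116))] [([313.3, 212.3], 0.77)]
top [([228.7, 163.9], np.int32(89)), ([286.8, 179.6], np.int32(94))] [([248.8, 193.1], 0.89), ([295.3, 209.5], 0.7)]
scene [([301.3, 130.0], np.int32(95)), ([314.8, 149.5], np.int32(117))] [([312.6, 212.4], 0.74), ([297.5, 189.6], 0.71)]
(546, 798, 3) 23.35
```

View pics/final.png

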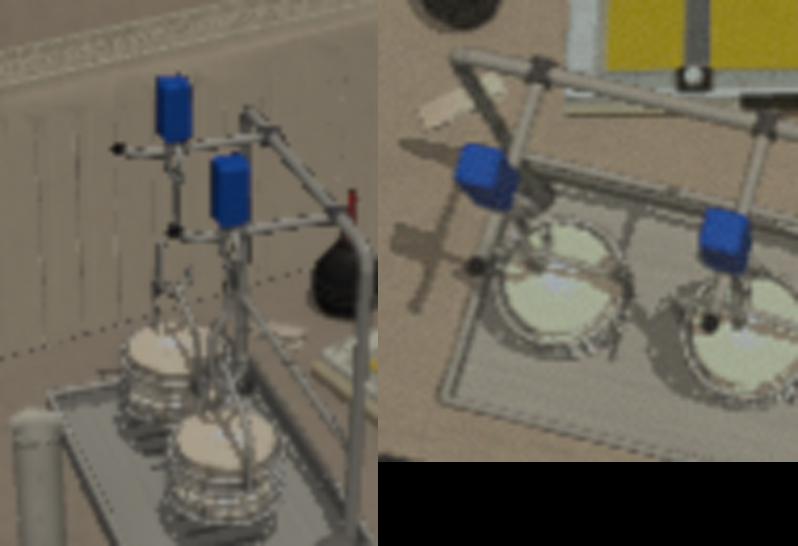

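The final view shows lifter_a (blue, crop (174,108)) on the left peg behind the ball. Basket and reel hang upright above the pan at (170,365), apart from the other basket, and handle b has not moved. I'll let it settle and hand in.

```bash
for i in 1 2; do :; done; python3 -m handwheel '[{"dx":0,"dy":0,"dz":0,"rx":0,"ry":0,"rz":0,"claw":0.6},{"dx":0,"dy":0,"dz":0,"rx":0,"ry":0,"rz":0,"claw":0.6},{"dx":0,"dy":0,"dz":0,"rx":0,"ry":0,"rz":0,"claw":0.6},{"dx":0,"dy":0,"dz":0,"rx":0,"ry":0,"rz":0,"claw":0.6},{"dx":0,"dy":0,"dz":0,"rx":0,"ry":0,"rz":0,"claw":0.6},{"dx":0,"dy":0,"dz":0,"rx":0,"ry":0,"rz":0,"claw":0.6},{"dx":0,"dy":0,"dz":0,"rx":0,"ry":0,"rz":0,"claw":0.6},{"dx":0,"dy":0,"dz":0,"rx":0,"ry":0,"rz":0,"claw":0.6}]' >/dev/null; python3 -m handwheel '[{"dx":0,"dy":0,"dz":0,"rx":0,"ry":0,"rz":0,"claw":0.6},{"dx":0,"dy":0,"dz":0,"rx":0,"ry":0,"rz":0,"claw":0.6},{"dx":0,"dy":0,"dz":0,"rx":0,"ry":0,"rz":0,"claw":0.6},{"dx":0,"dy":0,"dz":0,"rx":0,"ry":0,"rz":0,"claw":0.6},{"dx":0,"dy":0,"dz":0,"rx":0,"ry":0,"rz":0,"claw":0.6},{"dx":0,"dy":0,"dz":0,"rx":0,"ry":0,"rz":0,"claw":0.6},{"dx":0,"dy":0,"dz":0,"rx":0,"ry":0,"rz":0,"claw":0.6},{"dx":0,"dy":0,"dz":0,"rx":0,"ry":0,"rz":0,"claw":0.6}]'; python3 -c "
from plant import *
print(sign_off())"
```

```text
clock: 24.95
ee_pos: [0.3881, -0.0283, 0.4163]
ee_rot: [0.0, 0.995, -0.097, -0.0]
wrist_force: [0.6, 0.1, -0.3]
gripper_width: 0.0551
gripper_force: 0.0
the job is handed in; nothing more can be done
None
```

I lifted the basket and reel out of the tank, hung them by lifter_a on the left (free) peg above the drip pan, and handed the job in at about 25 s; no verdict came back.

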